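Lay out the parts and meter for a pressure test

TASK

Lay out the kit for the pressure test: set the brass nut flat on the pad with the yellow hexagon, the copper coupling upright on the pad with the white disc, and the copper tee flat on the green T with its branch pointing the same way, each centred on its silhouette. Lean the orange pressure meter on the blue sloped stand, straight, centred, display facing out and display end up, its foot settled against the bottom lip. Leave the dial gauge and the paste jar where they are.

Things in the scene. Friction and masses are not known exactly. Their poses are not given: they have to be found in the camera images.
- nut: Loose brass hexagon nut lying flat: 50 mm across flats (57.7 mm across corners), 26 mm tall, about 0.2 kg, dark round bore on top. Origin at the centre of its underside, z up; at its yaw 0 two opposite flats face +y and -y (other flats every 60 degrees).
- coupling: Loose copper pipe coupling standing upright: round, 34 mm diameter, 44 mm tall, about 0.12 kg, dark bore on top. Origin at the centre of its underside, z up; yaw has no meaning.
- tee: Loose copper T-fitting lying flat, tube 28 mm thick, about 0.15 kg. Branch points along its -x; run, 84 mm long, along its y. Origin: on the underside plane, below the branch's open mouth. Run axis at x = +36 mm, run's back at x = +49 mm; mouth to back (49 mm) can be gripped at x = +25 mm, fingers closing along x. Tube axes 14 mm above the underside.
- meter: Loose orange handheld digital pressure meter lying on its back, display up: 104 mm long (its x), 56 mm wide (its y), 24 mm thick (its z), about 0.24 kg. Origin at the centre of its underside; +x points to the display end (dark frame, grey-green screen), -x to the foot end with two grey-and-red button columns.
- pad_nut: Fixed black rubber pad 84 x 84 mm, 4 mm thick, with a filled yellow hexagon (56 mm across flats) on its centre. Origin at the centre of its underside; things rest at z = 4 mm. Hexagon's flats face +y and -y at yaw 0.
- pad_coupling: Fixed black rubber pad 84 x 84 mm, 4 mm thick, with a filled white disc 42 mm in diameter on its centre. Origin at the centre of its underside; things rest at z = 4 mm.
- pad_tee: Fixed black rubber pad, 78 (x) by 108 mm (y), 4 mm thick, with a filled green T a few mm larger than the tee, its branch pointing along -x. Origin on the pad's underside, below the place for the branch's mouth; the T's run lies along y at x = +36 mm, the pad's middle at x = +25 mm. A tee laid true has its origin at (0, 0, 4 mm) here and the same axes.
- stand: Fixed blue stand, yellow lip. Base 104 (x) by 80 mm (y), 8 mm thick; origin under its centre. Slope 46 mm wide rises toward +x at 0.60 rad from a 12 mm high lip at x = -43, z = 22 mm up to z = 82 mm. The meter rests, foot end on the lip, +x up the slope, with its origin at (0, 0, 51.4 mm) and y along the stand's y; let go a little up the slope, it slides to the lip.
- gauge: Loose round dial gauge lying face up, to be left alone: dark case 50 mm in diameter, 26 mm tall, white dial, brass stem reaching 48 mm from the centre along its -x. Origin at the centre of the underside of the case.
- jar: Loose white paste jar with a green cap, to be left alone: 46 mm in diameter, 40 mm tall. Origin at the centre of its underside.
Not all that is in view belongs to the job. Leave any pink or turquoise look-alike of the meter alone.

How it is judged:
By the outcome, as a careful person would: the job done as asked, in the order asked, and still so for the second after the job is handed in, with the robot touching nothing.
It also fails if it takes over 120 s, if anything falls off the work surface, if the arm or the gripper's body presses on something with over 40 N, if the wrist force passes 120 N, or if a joint passes its speed limit or range.

ROBOT

A 7-joint arm with a two-finger parallel gripper is mounted at the origin on the work surface. World frame = base frame: x ahead of the robot, y to its left, z up, the work surface at z = 0. Lengths are in m, angles in rad, forces in N, time in s.
With the tool pointing down it reaches from about 0.425 to 0.875 m from the base axis. Payload 9.9 kg.
Tool frame: the origin (TCP) lies on the centre line of the jaws, within the pads' length; the fingertips stand 8 mm ahead of it and the grasp point (between the pads) lies 11 mm behind it (robot.finger_overhang is the distance from the TCP to the fingertips, in m); z points along the fingers, y is the direction in which the jaws open and shut (so a half turn about z gives the same grasp; the last joint's range is limited). The gripper opens to 85 mm and grips with 20 to 120 N. Pads are 22 mm wide; open, the fingers measure 114 mm over their backs; the gripper's body (76 mm by 85 mm) begins 54 mm behind the grasp point. The pads swing forward as they close: fully open they stand 13 mm farther back than shut.
Start: joints at [1.034, 0.576, 0.025, 1.437, -0.015, 1.129, -0.057], TCP at [0.295, -0.607, 0.239] pointing down, gripper open.
Joint ranges: [-2.76, 2.76], [-0.34, 2.15], [-1.52, 1.57], [0.19, 2.46], [-1.09, 4.23], [0.17, 1.99], [-2.82, 2.82]. Speed limits (rad/s): [2.22, 2.22, 3.01, 3.01, 3.14, 3.14, 3.14].

INTERFACE

Orientations are given as a unit quaternion [x, y, z, w].
In Python, from station import robot, cams, job, look_for gives the robot as it stands.
- The arm moves only by the tool play_rows, never from a script. Its argument "commands" is a list of rows, each a list of 2 entries, a list of its own where there are three numbers: the shift along the tool's x, y, z in m, then the turn about the tool's z in rad. A call has 1 to 10 rows; each row shifts and turns the commanded pose from where the row before left it, along the tool's axes as they then stand; what a row does not reach is not made up. A row lasts 1/8 s, in which the tool goes at most 62.5 mm and 10.7 degrees, less where a joint would pass 70% of its speed; a pose out of reach is approached as far as the arm can. A call with a gripper value outside its range is refused whole. "gripper" is the closure, from 0 (fully open) to 1 (shut), set as the call begins (left out, the last holds). The fingers move at their own pace and stop on an object; the grip force is fixed at half the most. Time passes only in rows, so rows that do not move let the fingers close. It gives the time, the measured TCP pose, the force and the opening at its end, in the units of the state.
- robot.observe(): the state, without advancing time (a new reading comes with each control period).
- cams.snapshot(name): name is "scene" or "side" or "wrist"; returns a dict with "img" (384x512x3 uint8, blue, green, red), "camera_matrix" (3x3 intrinsics, pixels), "dist" ([k1, k2, p1, p2, k3] as OpenCV has them; the pictures are not rectified), "xyz" and "orientation" of the camera in the world. Camera axes: x right, y down, z forward; pixel columns grow to the right and rows downward; lengths in m; the calibration is good to about 2 mm. A picture is of the moment at which its call begins. There is no depth.
- job.job_done(): hands the job in, once; it reports no verdict.
Trained networks look in a picture, given as the dict that the camera call returned (one of the last four; its "shot" number tells which), for a name from the list of things; names that differ only in an ending like _2 or _b are one class to them, and where a whole thing is asked for, a point or a joint stands for the part that bears it (a point fixed in the world has none). Each returns a list of dicts, best first, with "confidence" (0 to 1); they miss things now and then, are a little off and sometimes report something else, mostly with a low value. They report only what shows in the picture. A call takes as long as a camera call. They do not tell look-alikes from the thing itself.
- look_for(query, picture): "centre" ([row, column] in pixels, amid what is visible of it).
The state is a dict: "time": time; "joint_positions": joint angles; "qvel": joint speeds; "effort": joint torques, N m; "tool_pos": TCP position; "tcp_rot": TCP orientation; "ft_force": force on the tool from outside, world axes, zero at the start; "moment": the same for the moment, N m; "opening": finger opening in m.
Only numpy, scipy, OpenCV 4.12 (cv2) and the standard library are available. Lean on these libraries where they do the work, as an engineer would, in place of code of your own. Each camera call takes 0.05 s, during which the arm holds its last target.

## Working session

There is one attempt and no reset: what is moved stays moved. The work goes in short steps, Python scripts to look and compute and a tool call to move; the robot and the scene stay as the last step left them, time stands still between calls to the robot, and variables do not carry over. Pictures are saved under pics/ and viewed, and the job is handed in when it is done.

Besides the shell and the picture viewer there is one more tool, called after "Emit:" as name(argument=value, ...), one argument or row to a line, values as JSON. play_rows: Moves the arm, as the interface text tells. Its arguments: {"type":"object","properties":{"commands":{"type":"array","items":{"type":"array"}},"gripper":{"type":"number"}},"required":["commands"]}

```bash
ls; mkdir -p pics; python3 - <<'E'
from station import robot,cams,job,look_for
import cv2
s=robot.observe();print(s)
for n in ["scene","side","wrist"]:
    p=cams.snapshot(n);cv2.imwrite(f"pics/{n}0.png",p["img"]);print(n,p["xyz"],p["orientation"],p["camera_matrix"],p["dist"])
    for q in ["nut","coupling","tee","meter","pad_nut","pad_coupling","pad_tee","stand","gauge","jar"]:
        print(q,[( [round(x) for x in r["centre"]],round(r["confidence"],2)) for r in look_for(q,p)])
E
```

```text
pics
{'time': 0.0, 'joint_positions': array([ 1.03418922,  0.57652266,  0.02486223,  1.43791403, -0.0150036 ,
        1.12895962, -0.05649122]), 'qvel': array([-2.36704270e-03,  2.54296260e-03,  5.39966297e-04,  1.24009969e-03,
       -2.64844929e-04, -5.88118958e-04, -4.75539923e-05]), 'effort': array([-5.54085491e-04, -7.65750790e+01,  2.24992655e+00, -2.85963124e+01,
        1.51746010e-02,  1.25810629e-02,  1.42874393e-05]), 'tool_pos': array([ 0.29511692, -0.60659067,  0.23844727]), 'tcp_rot': array([ 9.74476763e-01,  2.24486935e-01, -2.25672266e-04, -7.77290731e-04]), 'ft_force': array([-0.76573206,  0.55227192,  0.28947273]), 'moment': array([-0.0248726 ,  0.01247671, -0.03861941]), 'opening': 0.08581168569007272}
scene [1.18299015 0.0861326  1.14900431] [ 0.61898098  0.7316989  -0.21583305 -0.18680298] [[385.1606809    0.         254.13494716]
 [  0.         385.1606809  197.34968209]
 [  0.           0.           1.        ]] [-0.12260848  0.          0.          0.          0.        ]
nut [([202, 295], 0.58)]
coupling [([211, 367], 0.55)]
tee [([193, 158], 0.74)]
meter [([
[... 637 characters left out ...]

tee [([148, 308], 0.48)]
meter [([184, 377], 0.94), ([184, 272], 0.71), ([198, 333], 0.7), ([125, 286], 0.68)]
pad_nut [([262, 106], 0.88)]
pad_coupling [([198, 169], 0.72)]
pad_tee [([167, 209], 0.85)]
stand [([144, 260], 0.86)]
gauge [([170, 296], 0.85), ([167, 209], 0.46)]
jar [([269, 181], 0.87)]
wrist [ 0.35552972 -0.57762762  0.37425741] [ 0.83995129 -0.52588377 -0.07091021  0.11357746] [[320.07624029   0.         250.92719093]
 [  0.         320.07624029 192.28044857]
 [  0.           0.           1.        ]] [-0.08206221  0.          0.          0.          0.        ]
nut []
coupling []
tee []
meter [([138, 28], 0.74)]
pad_nut []
pad_coupling []
pad_tee []
stand []
gauge []
jar []
```

View pics/scene0.png

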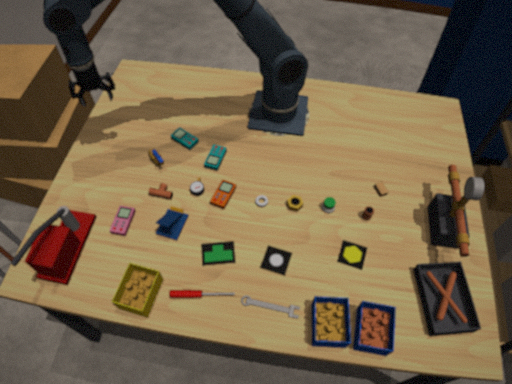

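View pics/side0.png

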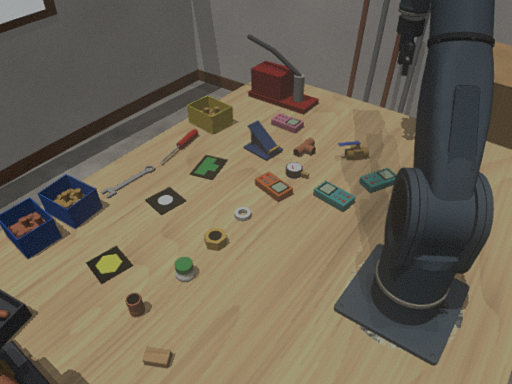

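View pics/wrist0.png

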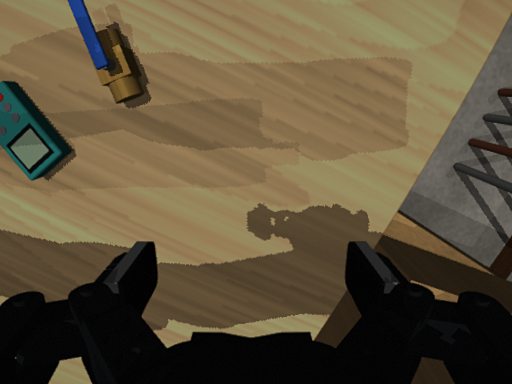

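```bash
cat > h.py <<'E'
import numpy as np,cv2,pickle,os
from scipy.spatial.transform import Rotation as R
def ray(p,uv):
    u=cv2.undistortPoints(np.array(uv,float).reshape(-1,1,2),np.array(p["camera_matrix"]),np.array(p["dist"]))[:,0]
    d=np.c_[u,np.ones(len(u))]
    return R.from_quat(p["orientation"]).apply(d)
def w(p,uv,z):
    d=ray(p,uv);c=np.array(p["xyz"]);return c+d*((z-c[2])/d[:,2])[:,None]
def proj(p,X):
    X=np.atleast_2d(X);Rc=R.from_quat(p["orientation"]).inv()
    rv=Rc.as_rotvec();t=-Rc.apply(p["xyz"])
    return cv2.projectPoints(X.astype(float),rv,t,np.array(p["camera_matrix"]),np.array(p["dist"]))[0][:,0]
def snap(cams,n,name):
    p=cams.snapshot(n);cv2.imwrite(f"pics/{name}.png",p["img"]);pickle.dump(dict(p),open(f"pics/{name}.pkl","wb"));return p
def load(name): return pickle.load(open(f"pics/{name}.pkl","rb"))
def st(s):
    r=R.from_quat(s["tcp_rot"]);m=r.as_matrix()
    print("t",round(s["time"],3),"tcp",np.round(s["tool_pos"],4),"yawx",round(np.arctan2(m[1,0],m[0,0]),4),"z",np.round(m[:,2],4),"F",np.round(s["ft_force"],1),"open",round(s["opening"],4),"q",np.round(s["joint_positions"],2))
def rel(s,target,yaw=None):
    r=R.from_quat(s["tcp_rot"]);d=r.inv().apply(np.array(target)-s["tool_pos"])
    m=r.as_matrix();y0=np.arctan2(m[1,0],m[0,0])
    return d, (None if yaw is None else -((yaw-y0+np.pi)%(2*np.pi)-np.pi))
E
python3 - <<'E'
from station import robot,cams
from h import *
a=snap(cams,"scene","sc1");b=snap(cams,"side","si1");c=snap(cams,"wrist","wr1")
s=robot.observe();st(s)
r=R.from_quat(s["tcp_rot"]);print("cam in tool",r.inv().apply(np.array(c["xyz"])-s["tool_pos"]),(r.inv()*R.from_quat(c["orientation"])).as_matrix().round(3))
S=dict(nut=(202,295,.02),coupling=(211,367,.03),tee=(191,161,.014),meter=(193,223,.02),pad_nut=(253,352,.004),pad_coupling=(260,276,.004),pad_tee=(253,219,.004),stand=(223,171,.02),gauge=(187,196,.026),jar=(204,327,.03))
D=dict(nut=(239,215,.02),coupling=(303,134,.03),tee=(147,305,.014),meter=(185,273,.02),pad_nut=(264,109,.004),pad_coupling=(200,166,.004),pad_tee=(167,209,.004),stand=(144,260,.02),gauge=(170,294,.026),jar=(269,183,.03))
for k in S:
    print(k,w(a,[S[k][1::-1]],S[k][2])[0].round(3),w(b,[D[k][1::-1]],D[k][2])[0].round(3))
E
```

```text
t 1.8 tcp [ 0.2953 -0.607   0.2393] yawx 0.4527 z [ 0.  0. -1.] F [ 0.3 -0.7  0.6] open 0.085 q [ 1.03  0.58  0.02  1.44 -0.02  1.13 -0.06]
cam in tool [ 6.70062878e-02 -6.08141808e-05 -1.34972254e-01] [[-0.001 -0.964 -0.265]
 [ 1.    -0.001  0.   ]
 [-0.    -0.265  0.964]]
nut [0.449 0.115 0.02 ] [0.44  0.118 0.02 ]
coupling [0.45  0.365 0.03 ] [0.449 0.368 0.03 ]
tee [ 0.479 -0.362  0.014] [ 0.479 -0.366  0.014]
meter [ 0.454 -0.139  0.02 ] [ 0.446 -0.139  0.02 ]
pad_nut [0.605 0.323 0.004] [0.602 0.323 0.004]
pad_coupling [0.67  0.079 0.004] [0.662 0.076 0.004]
pad_tee [ 0.676 -0.107  0.004] [ 0.668 -0.112  0.004]
stand [ 0.603 -0.287  0.02 ] [ 0.602 -0.288  0.02 ]
gauge [ 0.449 -0.238  0.026] [ 0.432 -0.227  0.026]
jar [0.445 0.226 0.03 ] [0.43  0.239 0.03 ]
```

Emit:
play_rows(
  commands=[
    [[0,0,0],0.151],
    [[0,0,0],0.151],
    [[0,0,0],0.151],
    [[0.0375,-0.0445,0],0],
    [[0.0375,-0.0445,0],0],
    [[0.0375,-0.0445,0],0],
    [[0.0375,-0.0445,0],0],
    [[0.0375,-0.0445,0],0],
    [[0.0375,-0.0445,0],0],
  ],
  gripper=0,
)

```text
time: 2.92
tool_pos: [0.5215, -0.3385, 0.2395]
tcp_rot: [1.0, -0.0, 0.0, 0.0]
ft_force: [-0.3, -1.4, 0.9]
opening: 0.0854
```

```bash
python3 - <<'E'
from station import robot,cams
from h import *
st(robot.observe());snap(cams,"wrist","w_tee")
E
```

```text
t 2.925 tcp [ 0.5215 -0.3385  0.2395] yawx -0.0003 z [ 5.e-04 -2.e-04 -1.e+00] F [-0.3 -1.4  0.9] open 0.0854 q [ 0.42  0.5   0.12  1.59 -0.07  1.06 -1.01]
```

View pics/w_tee.png

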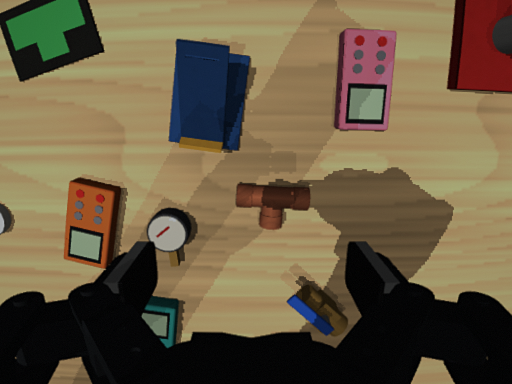

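Emit:
play_rows(
  commands=[
    [[0.0065,-0.0515,0],0],
    [[0.0065,-0.0515,0],0],
    [[0.0065,-0.0515,0],0],
    [[0.0065,-0.0515,0],0],
    [[0.0065,-0.0515,0],0],
    [[0.0065,-0.0515,0],0],
  ],
)

```text
time: 3.72
tool_pos: [0.5595, -0.0296, 0.2395]
tcp_rot: [1.0, -0.0, 0.0, -0.0]
ft_force: [-0.3, -1.5, -0.3]
opening: 0.0855
```

```bash
python3 - <<'E'
from station import robot,cams
from h import *
st(robot.observe());snap(cams,"wrist","w_mid")
E
```

```text
t 3.725 tcp [ 0.5595 -0.0296  0.2395] yawx -0.0003 z [ 5.e-04  0.e+00 -1.e+00] F [-0.3 -1.5 -0.3] open 0.0855 q [-0.09  0.41  0.08  1.75 -0.04  0.99 -1.56]
```

Emit:
play_rows(
  commands=[
    [[-0.005,-0.05,0],0],
    [[-0.005,-0.05,0],0],
    [[-0.005,-0.05,0],0],
    [[-0.005,-0.05,0],0],
    [[-0.005,-0.05,0],0],
    [[0,0,0],0],
  ],
)

```text
time: 4.53
tool_pos: [0.5334, 0.2238, 0.2391]
tcp_rot: [1.0, 0.003, -0.0, -0.001]
ft_force: [-0.3, -0.9, 0.0]
opening: 0.0854
```

```bash
python3 - <<'E'
from station import robot,cams
from h import *
st(robot.observe());snap(cams,"wrist","w_nut")
E
```

```text
t 4.525 tcp [0.5334 0.2238 0.2391] yawx 0.007 z [-6.0e-04  2.3e-03 -1.0e+00] F [-0.3 -0.9  0. ] open 0.0854 q [-0.5   0.43  0.03  1.7  -0.02  1.01 -2.02]
```

View pics/w_mid.png

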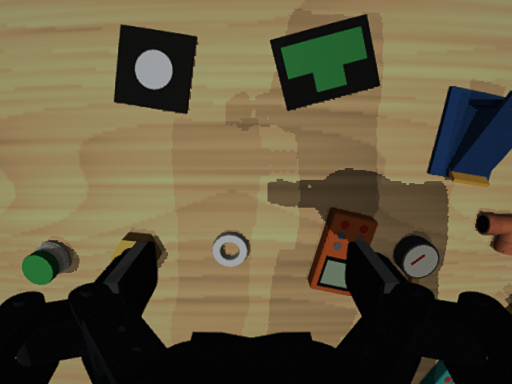

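View pics/w_nut.png

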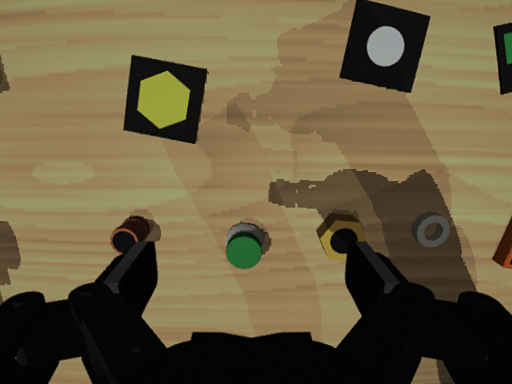

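Emit:
play_rows(
  commands=[
    [[-0.011,0.0355,0.01],0],
    [[-0.011,0.0355,0.01],0],
    [[-0.011,0.0355,0.01],0],
    [[0,0,0],0],
  ],
)

```text
time: 5.08
tool_pos: [0.5006, 0.1074, 0.209]
tcp_rot: [1.0, -0.003, -0.001, 0.001]
ft_force: [0.9, 0.9, -0.7]
opening: 0.0858
```

```bash
python3 - <<'E'
from station import robot,cams
from h import *
st(robot.observe());snap(cams,"wrist","w_nut2")
# marks
def big(m):
    c,_=cv2.findContours(m.astype(np.uint8),cv2.RETR_EXTERNAL,cv2.CHAIN_APPROX_NONE);return max(c,key=cv2.contourArea)
def hexfit(P):
    m=P.mean(0)
for n,kind in [("w_nut","yellow"),("w_nut","white"),("w_mid","white"),("w_mid","green"),("w_tee","green")]:
    p=load(n);h=cv2.cvtColor(p["img"],cv2.COLOR_BGR2HSV).astype(int)
    H,S,V=h[...,0],h[...,1],h[...,2]
    if kind=="yellow":m=(H>25)&(H<35)&(S>130)&(V>120);m[200:]=0
    if kind=="green":m=(H>50)&(H<75)&(S>130)&(V>80);m[200:]=0
    if kind=="white":m=(S<40)&(V>150);m[130:]=0
    c=big(m)
    # dense mask moments in world
    mm=np.zeros(m.shape,np.uint8);cv2.drawContours(mm,[c],-1,1,-1);ys,xs=np.nonzero(mm)
    P=w(p,np.c_[xs,ys],.004)[:,:2]
    C=w(p,c[:,0],.004)[:,:2].astype(np.float32)
    hull=cv2.convexHull(C);mr=cv2.minAreaRect(C)
    print(n,kind,len(xs),"cent",P.mean(0).round(4),"hull minrect",np.round(mr[0],4),np.round(mr[1],4),round(mr[2],1))
E
```

```text
t 5.075 tcp [0.5006 0.1074 0.209 ] yawx -0.0067 z [-0.0014 -0.0022 -1.    ] F [ 0.9  0.9 -0.7] open 0.0858 q [-0.34  0.37  0.05  1.9  -0.02  0.87 -1.86]
w_nut yellow 2146 cent [0.6061 0.3236] hull minrect [0.606  0.3237] [0.0557 0.0626] 78.5
w_nut white 1093 cent [0.6661 0.0778] hull minrect [0.6662 0.0779] [0.0389 0.0407] 2.0
w_mid white 1082 cent [0.6661 0.0783] hull minrect [0.6657 0.0782] [0.0394 0.0396] 87.1
w_mid green 3206 cent [ 0.6782 -0.1109] hull minrect [ 0.6727 -0.1124] [0.0557 0.0896] 15.2
w_tee green 2874 cent [ 0.6777 -0.1105] hull minrect [ 0.6729 -0.1118] [0.056  0.0904] 15.1
```

View pics/w_nut2.png

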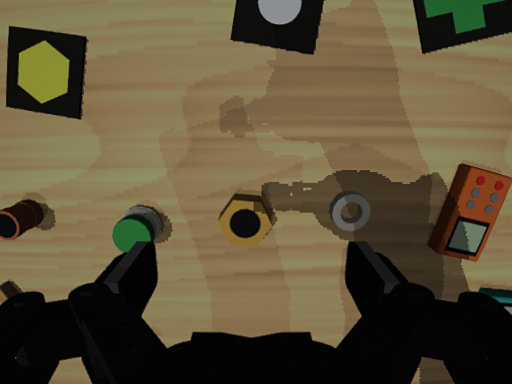

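```bash
cat >> h.py <<'E'
from scipy.optimize import minimize
def prism(poly,z0,z1):
    poly=np.array(poly,float);return np.r_[np.c_[poly,np.full(len(poly),z0)],np.c_[poly,np.full(len(poly),z1)]]
def circ(r,n=48,c=(0,0)):
    t=np.linspace(0,2*np.pi,n,endpoint=False);return np.c_[c[0]+r*np.cos(t),c[1]+r*np.sin(t)]
def cyl(a,b,r,n=24):
    a=np.array(a,float);b=np.array(b,float);d=(b-a)/np.linalg.norm(b-a);u=np.cross(d,[0,0,1.]);u/=np.linalg.norm(u);v=np.cross(d,u)
    t=np.linspace(0,2*np.pi,n,endpoint=False);c=r*(np.outer(np.cos(t),u)+np.outer(np.sin(t),v));return np.r_[a+c,b+c]
hexp=[(0.05/np.sqrt(3)*np.cos(k*np.pi/3),0.05/np.sqrt(3)*np.sin(k*np.pi/3)) for k in range(6)]
M=dict(nut=[prism(hexp,0,.026)],coupling=[prism(circ(.017),0,.044)],
 meter=[prism([(-.052,-.028),(.052,-.028),(.052,.028),(-.052,.028)],0,.024)],
 tee=[cyl((0.036,-.042,.014),(.036,.042,.014),.014),cyl((0,0,.014),(.036,0,.014),.014)],
 gauge=[prism(circ(.025),0,.026)],
 hexmark=[prism(np.array(hexp)*56/50,0.004,.004)])
def place(m,x,y,z,yaw):
    c,s=np.cos(yaw),np.sin(yaw);return m@np.array([[c,s,0],[-s,c,0],[0,0,1]])+[x,y,z]
def outline(p,model,x,y,z,yaw,sc=8):
    P=[proj(p,place(m,x,y,z,yaw)) for m in model]
    if len(P)==1: return cv2.convexHull(P[0].astype(np.float32))
    al=np.concatenate(P);o=np.floor(al.min(0))-3;sz=np.ceil((al.max(0)-o+4)*sc).astype(int)
    im=np.zeros((sz[1],sz[0]),np.uint8)
    for q in P: cv2.fillConvexPoly(im,cv2.convexHull(np.round((q-o)*sc).astype(np.int32)),1)
    c,_=cv2.findContours(im,cv2.RETR_EXTERNAL,cv2.CHAIN_APPROX_NONE);c=max(c,key=cv2.contourArea)
    return (c.astype(np.float32)/sc+o.astype(np.float32)).astype(np.float32)
def fit(p,mask,model,x0,z=0,yawfree=True):
    c,_=cv2.findContours(mask.astype(np.uint8),cv2.RETR_EXTERNAL,cv2.CHAIN_APPROX_NONE);c=max(c,key=cv2.contourArea)[:,0].astype(float)
    m=c.mean(0); 
    def cost(v):
        o=outline(p,model,v[0]/100,v[1]/100,z,v[2] if yawfree else 0)
        # boundary pixels lie ~0.5px inside the outline
        d=np.array([cv2.pointPolygonTest(o,(float(a),float(b)),True) for a,b in c])-0.5
        return np.sum(np.sqrt(1+d*d)-1)
    v0=np.array([x0[0]*100,x0[1]*100,x0[2]])
    best=minimize(cost,v0,method="Nelder-Mead",options=dict(initial_simplex=[v0,v0+[1,0,0],v0+[0,1,0],v0+[0,0,.15]],xatol=1e-3,fatol=1e-3,maxiter=400))
    v=best.x;return np.array([v[0]/100,v[1]/100,v[2]]),best.fun/len(c)
def hsv(p): 
    h=cv2.cvtColor(p["img"],cv2.COLOR_BGR2HSV).astype(int);return h[...,0],h[...,1],h[...,2]
def draw(p,models,name,box,k=4):
    im=p["img"].copy();y0,y1,x0,x1=box
    im=cv2.resize(im[y0:y1,x0:x1],None,fx=k,fy=k,interpolation=cv2.INTER_NEAREST)
    for o in models: cv2.polylines(im,[np.round(((o.reshape(-1,2)+0.5-[x0,y0]))*k).astype(np.int32)],True,(255,0,255),1)
    cv2.imwrite(f"pics/{name}.png",im)
E
python3 - <<'E'
from h import *
p=load("w_nut");H,S,V=hsv(p)
m=(H>25)&(H<35)&(S>130)&(V>120);m[200:]=0
for y in (-.2,.1):
    print("hexmark",fit(p,m,M["hexmark"],(.606,.3236,y),yawfree=True))
p=load("w_nut2")
for (r,c) in [(215,230),(235,230),(205,245),(222,262),(222,245),(190,245),(245,230),(230,200),(200,275)]: print(r,c,[int(a[r,c]) for a in hsv(p)])
cv2.imwrite("pics/z.png",cv2.resize(p["img"][170:270,190:300],None,fx=6,fy=6,interpolation=cv2.INTER_NEAREST))
E
```

```text
hexmark (array([ 0.60580731,  0.3237375 , -0.19746392]), np.float64(0.04039017613303246))
hexmark (array([ 0.60580704,  0.32374184, -0.1972519 ]), np.float64(0.04039171725518462))
215 230 [20, 165, 144]
235 230 [20, 167, 139]
205 245 [21, 166, 140]
222 262 [20, 168, 141]
222 245 [150, 43, 12]
190 245 [18, 111, 115]
245 230 [18, 113, 136]
230 200 [18, 110, 139]
200 275 [17, 111, 94]
```

View pics/z.png

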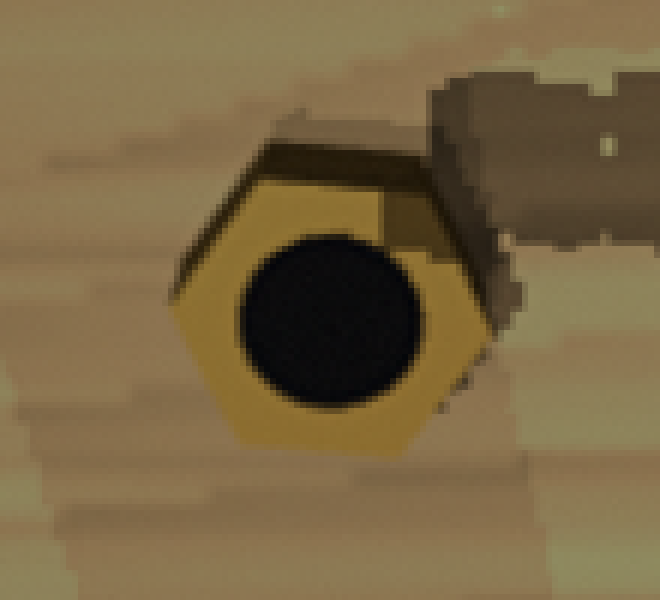

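```bash
python3 - <<'E'
from h import *
p=load("w_nut2");H,S,V=hsv(p)
m=(S>140)&(V>55)|(V<25);m[:175]=0;m[260:]=0;m[:,:215]=0;m[:,280:]=0
top=[prism(hexp,.026,.026)]
for y in (0,.2):
    v,e=fit(p,m,top,(.445,.115,y));print(v,e)
draw(p,[outline(p,top,v[0],v[1],0,v[2]),outline(p,M["nut"],v[0],v[1],0,v[2])],"z2",(170,270,190,300),6)
E
```

```text
[0.44638385 0.11432061 0.42589235] 0.203044384278361
[0.44638038 0.1143215  0.42592726] 0.20304575219373563
```

View pics/z2.png

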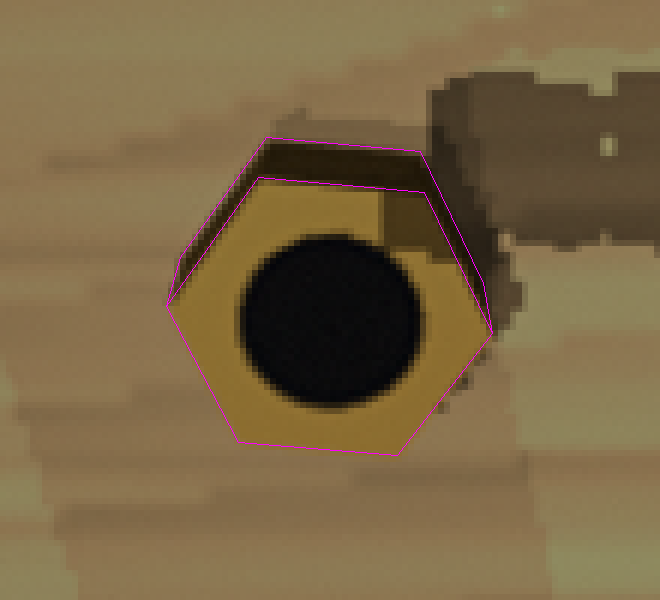

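Emit:
play_rows(
  commands=[
    [[-0.0542,-0.0069,0],0],
    [[0,0,0.04],-0.143],
    [[0,0,0.04],-0.143],
    [[0,0,0.04],-0.143],
    [[0,0,0],0],
    [[0,0,0],0],
  ],
)

```text
time: 5.88
tool_pos: [0.4481, 0.1197, 0.0904]
tcp_rot: [0.977, 0.211, 0.001, -0.0]
ft_force: [-0.1, -0.6, 1.0]
opening: 0.0852
```

```bash
python3 - <<'E'
from station import robot,cams
from h import *
s=robot.observe();st(s);print(rel(s,(.4464,.1143,.012),.426));snap(cams,"wrist","w_nut3")
E
```

```text
t 5.875 tcp [0.4481 0.1197 0.0904] yawx 0.4255 z [ 1.1e-03  4.0e-04 -1.0e+00] F [-0.1 -0.6  1. ] open 0.0852 q [-0.32  0.48 -0.07  2.16  0.06  0.5  -1.57]
(array([-0.00387189,  0.0041765 ,  0.07836108]), np.float64(-0.0004681778438846429))
```

View pics/w_nut3.png

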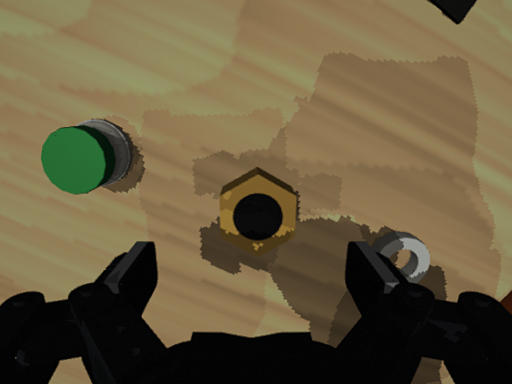

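```bash
python3 - <<'E'
from h import *
s=load("w_nut2");print(w(s,[(350,211)],.005))
p=load("w_nut3");c=w(p,[(402,257)],.005);print(c, np.linalg.norm(c[0,:2]-[.4464,.1143]))
E
```

```text
[[ 0.45121189 -0.00436794  0.005     ]]
[[ 0.45484009 -0.00574826  0.005     ]] 0.1203445911458297
```

Emit:
play_rows(
  commands=[
    [[-0.0039,0.0042,0.02],0],
    [[0,0,0.03],0],
    [[0,0,0.0283],0],
    [[0,0,0],0],
  ],
)

```text
time: 6.42
tool_pos: [0.4456, 0.1141, 0.0111]
tcp_rot: [0.977, 0.212, -0.0, 0.0]
ft_force: [0.0, -0.7, 0.2]
opening: 0.0853
```

```bash
python3 - <<'E'
from station import robot,cams
from h import *
s=robot.observe();st(s);print(rel(s,(.4464,.1143,.012),.426))
E
```

```text
t 6.425 tcp [0.4456 0.1141 0.0111] yawx 0.4277 z [-6.e-04 -5.e-04 -1.e+00] F [ 0.  -0.7  0.2] open 0.0853 q [-0.32  0.63 -0.04  2.22  0.09  0.29 -1.59]
(array([ 0.00086788,  0.00013195, -0.00094746]), np.float64(0.0016984729348670236))
```

Emit:
play_rows(
  commands=[
    [[0,0,0],0],
    [[0,0,0],0],
    [[0,0,0],0],
    [[0,0,0],0],
    [[0,0,0],0],
    [[0,0,0],0],
  ],
  gripper=1,
)

```text
time: 7.18
tool_pos: [0.4463, 0.1142, 0.0125]
tcp_rot: [0.977, 0.212, 0.001, -0.0]
ft_force: [-1.5, -0.2, 12.3]
opening: 0.0482
```

Emit:
play_rows(
  commands=[
    [[0,0,-0.04],0],
    [[0,0,-0.05],0],
    [[0.0464,-0.0249,0],0],
    [[0.0464,-0.0249,0],0],
    [[0.0464,-0.0249,0],0],
    [[0.0464,-0.0249,0],0],
    [[0.0464,-0.0249,0],-0.14],
    [[0,0,0],-0.141],
    [[0,0,0],-0.141],
    [[0,0,0],0],
  ],
)

```text
time: 8.43
tool_pos: [0.6045, 0.3232, 0.1013]
tcp_rot: [0.911, 0.412, -0.0, -0.0]
ft_force: [-0.0, -0.4, -2.9]
opening: 0.0486
```

```bash
python3 - <<'E'
from station import robot,cams
from h import *
s=robot.observe();st(s);print(rel(s,(.6058,.3237,.0175),.850));snap(cams,"wrist","w_n4")
E
```

```text
t 8.425 tcp [0.6045 0.3232 0.1013] yawx 0.8495 z [-4.e-04  0.e+00 -1.e+00] F [-0.  -0.4 -2.9] open 0.0486 q [-0.46  0.72 -0.17  1.56  0.15  0.88 -1.41]
(array([0.00122326, 0.000641  , 0.08383022]), np.float64(-0.0004957049036882211))
```

View pics/w_n4.png

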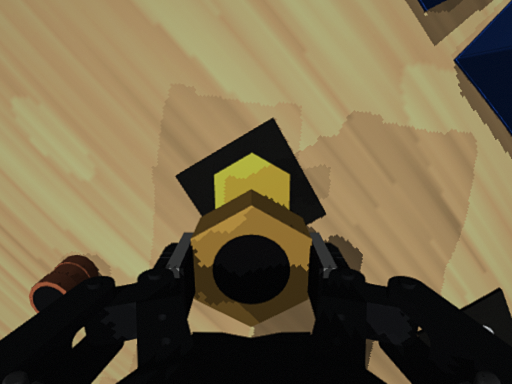

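Emit:
play_rows(
  commands=[
    [[0.0012,0.0006,0.04],0],
    [[0,0,0.033],0],
    [[0,0,0.008],0],
    [[0,0,0.002],0],
    [[0,0,0.001],0],
    [[0,0,0],0],
  ],
)

```text
time: 9.22
tool_pos: [0.6065, 0.3245, 0.0182]
tcp_rot: [0.911, 0.412, 0.001, -0.0]
ft_force: [-0.2, -0.9, -3.4]
opening: 0.0484
```

```bash
python3 - <<'E'
from station import robot,cams
from h import *
s=robot.observe();st(s);print(rel(s,(.6058,.3237,.0175),.850))
E
```

```text
t 9.225 tcp [0.6065 0.3245 0.0182] yawx 0.8504 z [ 1.5e-03  9.0e-04 -1.0e+00] F [-0.2 -0.9 -3.4] open 0.0484 q [-0.47  0.82 -0.16  1.6   0.17  0.73 -1.43]
(array([-1.06535826e-03, -4.17486876e-05,  7.33601122e-04]), np.float64(0.0003845977971703718))
```

Emit:
play_rows(
  commands=[
    [[-0.001,0,0.001],0],
    [[0,0,0.0005],0],
    [[0,0,0],0],
  ],
)

```text
time: 9.6
tool_pos: [0.6056, 0.3236, 0.0167]
tcp_rot: [0.911, 0.413, 0.001, -0.0]
ft_force: [-2.0, -1.3, 7.0]
opening: 0.0488
```

Emit:
play_rows(
  commands=[
    [[0,0,0],0],
    [[0,0,0],0],
    [[0,0,0],0],
    [[0,0,0],0],
    [[0,0,-0.03],0],
    [[0,0,-0.06],0],
    [[0,0,0],0],
  ],
  gripper=0,
)

```text
time: 10.48
tool_pos: [0.6079, 0.325, 0.1106]
tcp_rot: [0.911, 0.413, 0.004, -0.001]
ft_force: [1.0, 0.8, -0.3]
opening: 0.0851
```

```bash
python3 - <<'E'
from station import robot,cams
from h import *
s=robot.observe();st(s);snap(cams,"wrist","w_n5")
E
```

```text
t 10.475 tcp [0.6079 0.325  0.1106] yawx 0.8505 z [ 0.0074  0.0045 -1.    ] F [ 1.   0.8 -0.3] open 0.0851 q [-0.46  0.71 -0.17  1.55  0.15  0.89 -1.4 ]
```

View pics/w_n5.png

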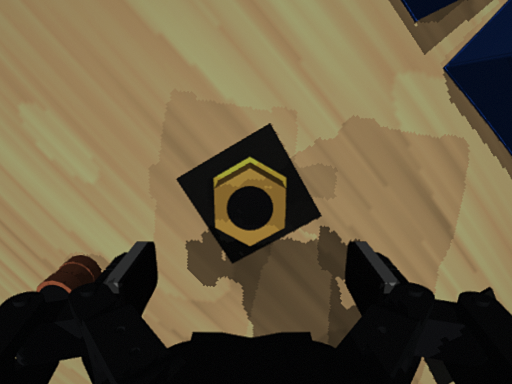

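Emit:
play_rows(
  commands=[
    [[-0.0097,-0.049,-0.02],0],
    [[-0.0097,-0.049,-0.02],0],
    [[-0.0097,-0.049,-0.02],0],
    [[0,0,0],0],
    [[0,0,0],0],
  ],
)

```text
time: 11.15
tool_pos: [0.4757, 0.3978, 0.1647]
tcp_rot: [0.911, 0.413, -0.0, 0.001]
ft_force: [0.8, -0.5, 0.6]
opening: 0.0856
```

```bash
python3 - <<'E'
from station import robot,cams
from h import *
s=robot.observe();st(s);p=snap(cams,"wrist","w_c1")
for r,c in [(220,240),(230,250),(215,255)]: print([int(a[r,c]) for a in hsv(p)])
E
```

```text
t 11.15 tcp [0.4757 0.3978 0.1647] yawx 0.8509 z [-3.0e-04 -1.4e-03 -1.0e+00] F [ 0.8 -0.5  0.6] open 0.0856 q [-0.66  0.57 -0.18  1.68  0.12  0.91 -1.61]
[9, 162, 126]
[90, 21, 12]
[9, 160, 124]
```

View pics/w_c1.png

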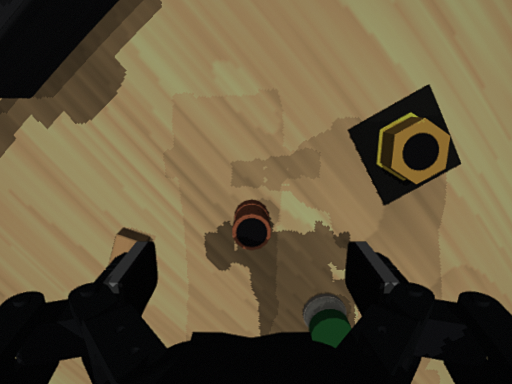

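```bash
python3 - <<'E'
from h import *
p=load("w_c1");H,S,V=hsv(p)
m=((H<14)&(S>135))|(V<30);b=np.zeros_like(m);b[195:250,228:280]=1;m&=b.astype(bool)
top=[prism(circ(.017),.044,.044)]
v,e=fit(p,m,M["coupling"],(.449,.366,0),yawfree=False);print(v,e)
draw(p,[outline(p,top,v[0],v[1],0,0),outline(p,M["coupling"],v[0],v[1],0,0)],"z3",(180,270,200,310),6)
print("block",w(p,[(120,255),(150,240),(130,240)],.01))
print("nut check")
m=((S>140)&(H>17)&(H<24)&(V>60))|(V<22);b=np.zeros_like(m);b[120:190,386:456]=1;m&=b.astype(bool);m=cv2.morphologyEx(m.astype(np.uint8),cv2.MORPH_OPEN,np.ones((3,3)))
print(fit(p,m,[prism(hexp,.026,.026)],(.606,.3237,-.19),z=.004))
E
```

```text
[ 0.45000106  0.36812803 -0.04506139] 0.19756309926818627
block [[0.324398   0.42592408 0.01      ]
 [0.35987847 0.41709953 0.01      ]
 [0.3445463  0.43032019 0.01      ]]
nut check
(array([ 0.60461967,  0.32230015, -0.15448386]), np.float64(3.6267636119295843))
```

View pics/z3.png

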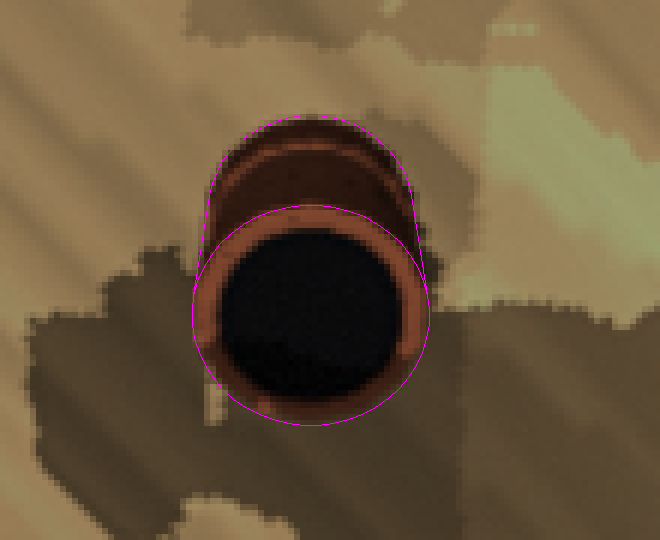

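```bash
python3 - <<'E'
from station import robot,cams
from h import *
s=robot.observe();st(s);print(rel(s,(.4498,.368,.015),.85))
E
```

```text
t 11.2 tcp [0.4762 0.3972 0.1644] yawx 0.8495 z [-5.0e-04 -1.7e-03 -1.0e+00] F [-0.5  0.9 -0.1] open 0.0851 q [-0.66  0.57 -0.18  1.68  0.12  0.91 -1.61]
(array([-0.0391365 , -0.00070605,  0.14948848]), np.float64(-0.00045978962401438395))
```

Emit:
play_rows(
  commands=[
    [[-0.0391,-0.0007,0.03],0],
    [[0,0,0.035],0],
    [[0,0,0.03],0],
    [[0,0,0.03],0],
    [[0,0,0.0245],0],
    [[0,0,0],0],
  ],
)

```text
time: 11.95
tool_pos: [0.4491, 0.3673, 0.0136]
tcp_rot: [0.911, 0.412, -0.002, 0.001]
ft_force: [0.5, -0.6, 0.3]
opening: 0.0853
```

```bash
python3 - <<'E'
from station import robot,cams
from h import *
s=robot.observe();st(s);print(rel(s,(.4498,.368,.015),.85))
E
```

```text
t 11.95 tcp [0.4491 0.3673 0.0136] yawx 0.849 z [-0.0031 -0.0037 -1.    ] F [ 0.5 -0.6  0.3] open 0.0853 q [-0.68  0.72 -0.14  1.9   0.18  0.53 -1.66]
(array([ 9.94211304e-04,  8.62788594e-05, -1.41540860e-03]), np.float64(-0.0010370418732907893))
```

Emit:
play_rows(
  commands=[
    [[0,0,0],0],
    [[0,0,0],0],
    [[0,0,0],0],
    [[0,0,0],0],
    [[0,0,0],0],
    [[0,0,0],0],
    [[0,0,0],0],
  ],
  gripper=1,
)

```text
time: 12.82
tool_pos: [0.4497, 0.3698, 0.0171]
tcp_rot: [0.911, 0.413, 0.001, -0.0]
ft_force: [-0.1, -0.6, 6.0]
opening: 0.0323
```

Emit:
play_rows(
  commands=[
    [[0,0,-0.04],0],
    [[0,0,-0.05],0],
    [[-0.0109,0.0507,0],0],
    [[-0.0109,0.0507,0],0],
    [[-0.0109,0.0507,0],0],
    [[-0.0109,0.0507,0],0],
    [[-0.0109,0.0507,0],0],
    [[-0.0109,0.0507,0],0],
    [[-0.0109,0.0507,0],0],
    [[0,0,0],0],
  ],
)

```text
time: 14.08
tool_pos: [0.6679, 0.0719, 0.106]
tcp_rot: [0.912, 0.409, 0.0, 0.002]
ft_force: [-0.4, 0.5, -1.1]
opening: 0.0326
```

```bash
python3 - <<'E'
from station import robot,cams
from h import *
s=robot.observe();st(s);print(rel(s,(.6661,.0781,.0215),.85));snap(cams,"wrist","w_c2")
E
```

```text
t 14.075 tcp [0.6679 0.0719 0.106 ] yawx 0.8433 z [ 0.0015 -0.0031 -1.    ] F [-0.4  0.5 -1.1] open 0.0326 q [-0.06  0.7  -0.2   1.59  0.17  0.87 -1.05]
(array([ 0.00355801, -0.00571379,  0.08447799]), np.float64(-0.0066587795014165785))
```

View pics/w_c2.png

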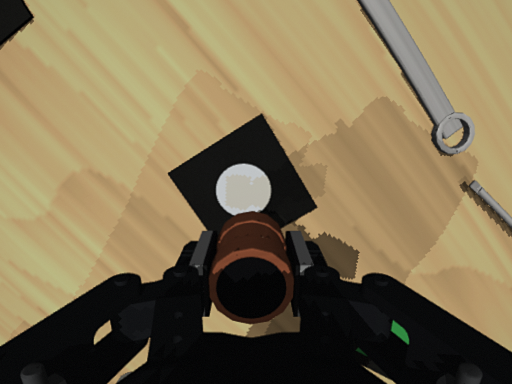

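Emit:
play_rows(
  commands=[
    [[0,0,0],0],
    [[0,0,0],0],
  ],
)

```text
time: 14.38
tool_pos: [0.6652, 0.0798, 0.1062]
tcp_rot: [0.91, 0.414, 0.0, -0.0]
ft_force: [0.0, 0.1, -1.4]
opening: 0.0327
```

```bash
python3 - <<'E'
from station import robot,cams
from h import *
s=robot.observe();st(s);p=snap(cams,"wrist","w_c3");st(robot.observe())
H,S,V=hsv(p)
m=((H<14)&(S>135))|(V<18);b=np.zeros_like(m);b[200:330,212:294]=1;m&=b.astype(bool)
zb=s["tool_pos"][2]-.0158
m=(S>135)&(H<14)|((V<20))
m&=b.astype(bool)
v,e=fit(p,m,M["coupling"],(*s["tool_pos"][:2],0),z=zb,yawfree=False);print(v,e,s["tool_pos"])
draw(p,[outline(p,M["coupling"],v[0],v[1],zb,0)],"z4",(200,340,180,320),5)
m=(S<40)&(V>150);b[:]=0;b[150:230,200:290]=1;m&=b.astype(bool)
c,_=cv2.findContours(m.astype(np.uint8),0,1);c=max(c,key=cv2.contourArea)
(x,y),r=cv2.minEnclosingCircle(w(p,c[:,0],.004)[:,:2].astype(np.float32));print("disc",x,y,r)
print(rel(s,(.6661,.0781,.0215),.85))
E
```

```text
t 14.375 tcp [0.6652 0.0798 0.1062] yawx 0.853 z [-2.e-04  6.e-04 -1.e+00] F [ 0.   0.1 -1.4] open 0.0327 q [-0.07  0.7  -0.2   1.6   0.17  0.87 -1.06]
t 14.425 tcp [0.6653 0.0796 0.1063] yawx 0.8528 z [-0.e+00  5.e-04 -1.e+00] F [ 0.8  0.9 -0.7] open 0.0323 q [-0.07  0.7  -0.2   1.6   0.17  0.87 -1.05]
[0.66650303 0.08064567 0.03030099] 5.097996630857412 [0.66515213 0.0797963  0.10623488]
disc 0.6655780673027039 0.07817987352609634 0.020978393033146858
(array([-0.00068343,  0.00187625,  0.08473363]), np.float64(0.003010767720772911))
```

View pics/z4.png

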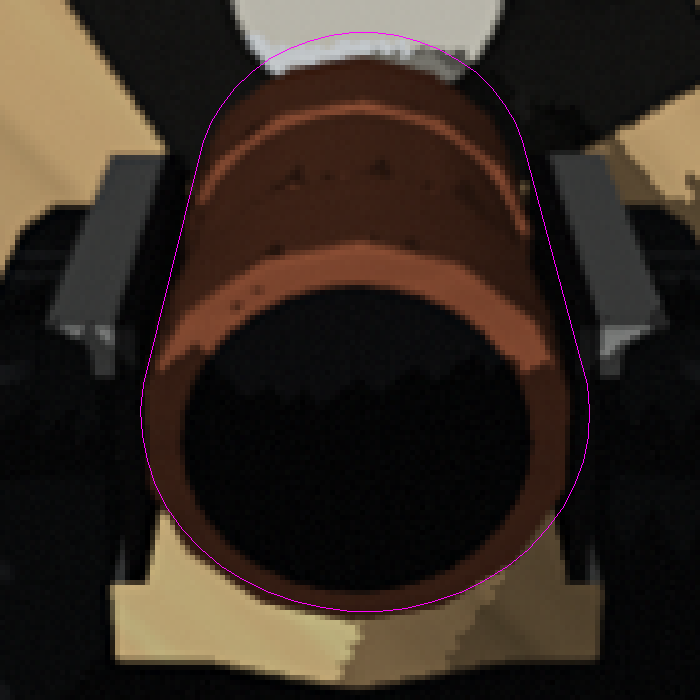

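```bash
python3 - <<'E'
from h import *
p=load("w_c3");t=np.array([.6652,.0797,.1062])
zt=.1062-.0158+.044
c=w(p,[(251.4,287.6)],zt)[0];d=c-[t[0],t[1],zt];print(c,d, "tool x,y:",.66*d[0]+.7513*d[1],.7513*d[0]-.66*d[1])
q=load("w_c1");print(w(q,[(200+311/6,180+313/6)],.044),w(q,[(200+309/6,180+313/6)],.044))
E
```

```text
[0.66521214 0.07977513 0.1344    ] [1.21352575e-05 7.51254035e-05 0.00000000e+00] tool x,y: 6.445098565035645e-05 -4.046554735750697e-05
[[0.45048648 0.36787533 0.044     ]] [[0.45027141 0.3680644  0.044     ]]
```

Emit:
play_rows(
  commands=[
    [[-0.0007,0.0017,0.04],0],
    [[0,0,0.033],0],
    [[0,0,0.008],0],
    [[0,0,0.002],0],
    [[0,0,0.001],0],
    [[0,0,0],0],
    [[0,0,0],0],
  ],
)

```text
time: 15.3
tool_pos: [0.667, 0.0765, 0.0228]
tcp_rot: [0.911, 0.413, 0.001, 0.0]
ft_force: [0.4, 0.3, -1.5]
opening: 0.0325
```

```bash
python3 - <<'E'
from station import robot,cams
from h import *
s=robot.observe();st(s);print(rel(s,(.6659,.0781,.0205),.85))
E
```

```text
t 15.3 tcp [0.667  0.0765 0.0228] yawx 0.8507 z [ 1.1e-03  1.0e-04 -1.0e+00] F [ 0.4  0.3 -1.5] open 0.0325 q [-0.08  0.8  -0.18  1.65  0.2   0.71 -1.08]
(array([ 0.0005137 , -0.00187203,  0.00225614]), np.float64(0.0006963820704308787))
```

Emit:
play_rows(
  commands=[
    [[0,0,0],0],
    [[0,0,0],0],
  ],
)

```text
time: 15.55
tool_pos: [0.6666, 0.0765, 0.0221]
tcp_rot: [0.911, 0.413, 0.0, 0.0]
ft_force: [-0.6, -0.1, -0.2]
opening: 0.0323
```

```bash
python3 - <<'E'
from station import robot,cams
from h import *
s=robot.observe();st(s);print(rel(s,(.6659,.0781,.0205),.85))
E
```

```text
t 15.55 tcp [0.6666 0.0765 0.0221] yawx 0.8507 z [ 2.e-04  0.e+00 -1.e+00] F [-0.6 -0.1 -0.2] open 0.0323 q [-0.08  0.8  -0.18  1.65  0.2   0.71 -1.08]
(array([ 0.00074434, -0.00164246,  0.00162727]), np.float64(0.0007419462594815407))
```

Emit:
play_rows(
  commands=[
    [[0.0007,-0.0016,0],0],
    [[0,0,0.001],0],
    [[0,0,0.0008],0],
    [[0,0,0],0],
  ],
)

```text
time: 16.05
tool_pos: [0.6658, 0.0785, 0.0212]
tcp_rot: [0.911, 0.413, 0.0, -0.0]
ft_force: [-3.5, -0.2, 9.2]
opening: 0.0328
```

```bash
python3 - <<'E'
from station import robot,cams
from h import *
s=robot.observe();st(s);print(rel(s,(.6659,.0781,.0205),.85))
E
```

```text
t 16.05 tcp [0.6658 0.0785 0.0212] yawx 0.8511 z [ 3.e-04  3.e-04 -1.e+00] F [-3.5 -0.2  9.2] open 0.0328 q [-0.08  0.8  -0.18  1.65  0.2   0.71 -1.08]
(array([-0.00022016,  0.00030887,  0.00067895]), np.float64(0.0010511021469659099))
```

Emit:
play_rows(
  commands=[
    [[0,0,0],0],
    [[0,0,0],0],
    [[0,0,0],0],
    [[0,0,0],0],
    [[0,0,-0.03],0],
    [[0,0,-0.06],0],
    [[0,0,-0.06],0],
    [[0,0,0],0],
  ],
  gripper=0,
)

```text
time: 17.05
tool_pos: [0.6687, 0.0786, 0.1758]
tcp_rot: [0.911, 0.413, 0.005, 0.001]
ft_force: [-0.6, 0.1, 0.3]
opening: 0.0854
```

```bash
python3 - <<'E'
from station import robot,cams
from h import *
s=robot.observe();st(s);snap(cams,"wrist","w_c4")
p=load("w_tee");cv2.imwrite("pics/z5.png",cv2.resize(p["img"][160:260,220:330],None,fx=6,fy=6,interpolation=cv2.INTER_NEAREST))
for r,c in [(195,250),(195,295),(218,270),(190,225)]: print([int(a[r,c]) for a in hsv(p)])
E
```

```text
t 17.05 tcp [0.6687 0.0786 0.1758] yawx 0.8504 z [ 0.0093  0.0016 -1.    ] F [-0.6  0.1  0.3] open 0.0854 q [-0.06  0.63 -0.21  1.53  0.15  1.   -1.04]
[9, 161, 108]
[9, 167, 52]
[9, 161, 128]
[18, 110, 127]
```

View pics/w_c4.png

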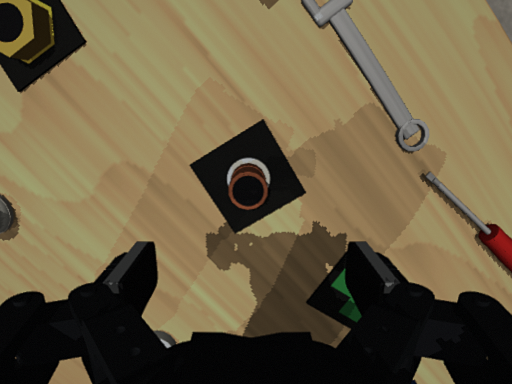

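View pics/z5.png

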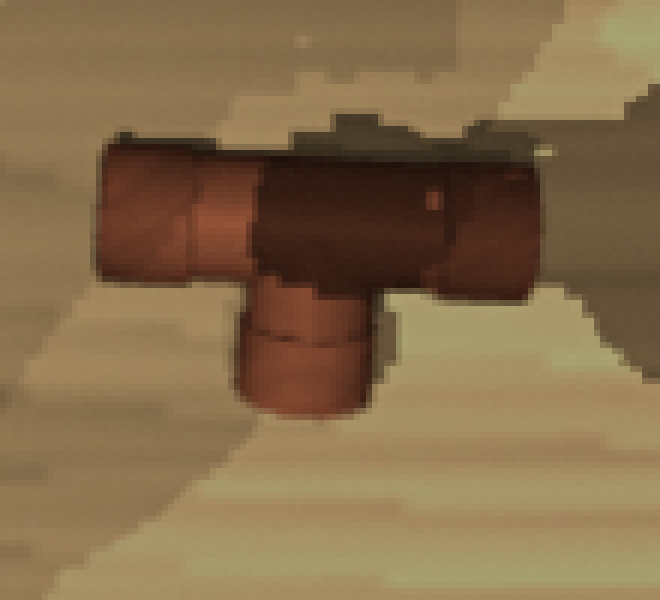

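```bash
python3 - <<'E'
from h import *
p=load("w_tee");H,S,V=hsv(p)
m=(H<13)&(S>135);b=np.zeros_like(m);b[175:235,230:315]=1;m&=b.astype(bool)
m=cv2.morphologyEx(m.astype(np.uint8),cv2.MORPH_CLOSE,np.ones((3,3)))
for y in (0,-.2):
  v,e=fit(p,m,M["tee"],(.445,-.365,y));print(v,e)
c,s=np.cos(v[2]),np.sin(v[2]);print("grip pt",v[0]+.025*c,v[1]+.025*s)
draw(p,[outline(p,M["tee"],v[0],v[1],0,v[2])],"z6",(160,260,220,330),6)
# coupling check
p=load("w_c4");H,S,V=hsv(p)
m=((H<14)&(S>130)&(V>30))
b=np.zeros_like(m);b[155:215,222:275]=1;m&=b.astype(bool);m=cv2.morphologyEx(m.astype(np.uint8),cv2.MORPH_CLOSE,np.ones((3,3)))
v,e=fit(p,m,[prism(circ(.0165),0,.044)],(.666,.078,0),z=.004,yawfree=False);print("coupling",v,e)
E
```

```text
[ 0.44815077 -0.36103195 -0.05417521] 0.2960486229300213
[ 0.4481175  -0.36144223 -0.05229461] 0.2988037590106461
grip pt 0.47308332542173614 -0.36274899755247547
coupling [0.66465472 0.07731185 0.11213004] 0.08964338719054586
```

View pics/z6.png

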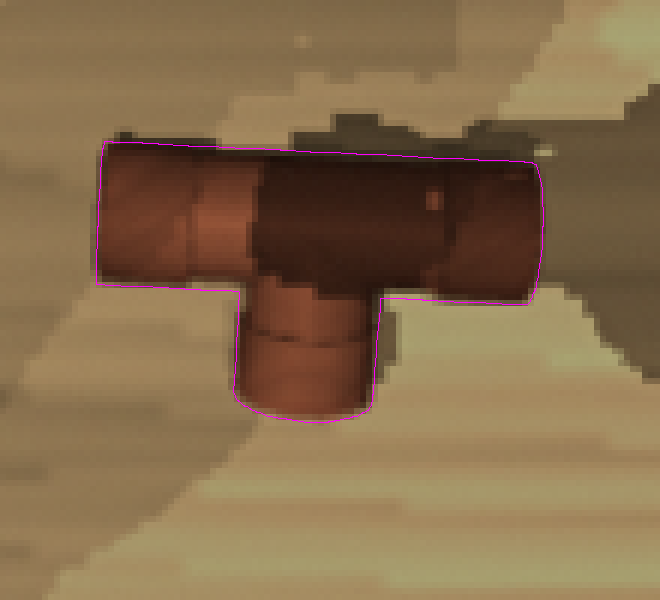

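Emit:
play_rows(
  commands=[
    [[-0.0528,0.0138,-0.003],0],
    [[-0.0528,0.0138,-0.003],0],
    [[-0.0528,0.0138,-0.003],0],
    [[-0.0528,0.0138,-0.003],0],
    [[-0.0528,0.0138,-0.003],0],
    [[-0.0528,0.0138,-0.003],0],
    [[-0.0528,0.0138,-0.003],0],
    [[-0.0528,0.0138,-0.003],0],
  ],
  gripper=0.2,
)

```text
time: 18.1
tool_pos: [0.4687, -0.3134, 0.1929]
tcp_rot: [0.911, 0.413, -0.001, -0.001]
ft_force: [0.2, -0.5, -0.0]
opening: 0.0682
```

Emit:
play_rows(
  commands=[
    [[0,0,0],-0.167],
    [[0,0,0],-0.167],
    [[0,0,0],-0.167],
    [[0,0,0],-0.166],
    [[0,0,0],0],
    [[0,0,0],0],
  ],
)

```text
time: 18.85
tool_pos: [0.47, -0.3122, 0.1935]
tcp_rot: [0.727, 0.687, -0.0, -0.001]
ft_force: [0.2, -0.4, -0.9]
opening: 0.0684
```

```bash
python3 - <<'E'
from station import robot,cams
from h import *
s=robot.observe();st(s);p=snap(cams,"wrist","w_t2")
q=load("w_tee");print(w(q,[(320,305),(290,297),(312,282)],.015))
E
```

```text
t 18.85 tcp [ 0.47   -0.3122  0.1935] yawx 1.514 z [-1.e-03  8.e-04 -1.e+00] F [ 0.2 -0.4 -0.9] open 0.0684 q [ 0.77  0.48 -0.39  1.79  0.22  0.92  0.22]
[[ 0.33639543 -0.42897326  0.015     ]
 [ 0.34906432 -0.38903605  0.015     ]
 [ 0.3709446  -0.4163711   0.015     ]]
```

View pics/w_t2.png

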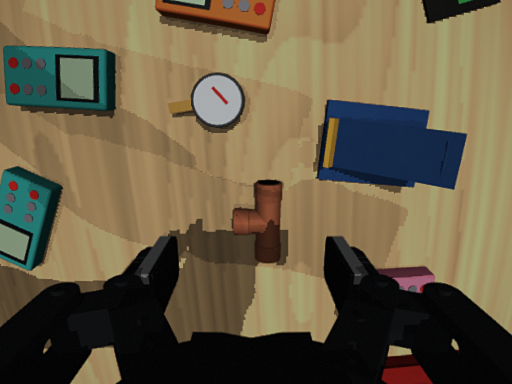

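```bash
python3 - <<'E'
from station import robot,cams
from h import *
p=load("w_t2");H,S,V=hsv(p)
m=(H<13)&(S>135);b=np.zeros_like(m);b[172:270,225:292]=1;m&=b.astype(bool)
m=cv2.morphologyEx(m.astype(np.uint8),cv2.MORPH_CLOSE,np.ones((3,3)))
v,e=fit(p,m,M["tee"],(.448,-.361,-.05));print(v,e)
c,s=np.cos(v[2]),np.sin(v[2]);g=(v[0]+.025*c,v[1]+.025*s);print("grip pt",g)
draw(p,[outline(p,M["tee"],v[0],v[1],0,v[2])],"z7",(160,280,210,310),5)
r=robot.observe();print(rel(r,(*g,.014),v[2]+np.pi/2))
E
```

```text
[ 0.44788714 -0.36206829 -0.06421027] 0.519127579742797
grip pt (np.float64(0.4728356158026146), np.float64(-0.3636724464782464))
(array([-0.05135227,  0.00578997,  0.17964977]), np.float64(0.008213966978846798))
```

View pics/z7.png

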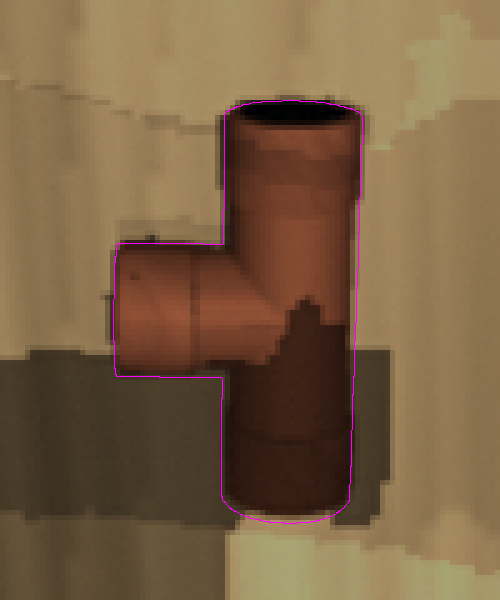

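Emit:
play_rows(
  commands=[
    [[-0.051,0.006,0.04],0.003],
    [[0,0,0.05],0],
    [[0,0,0.04],0],
    [[0,0,0],0],
    [[0,0,0],0],
  ],
)

```text
time: 19.52
tool_pos: [0.4743, -0.3616, 0.0671]
tcp_rot: [0.727, 0.687, 0.0, 0.001]
ft_force: [-0.2, 0.3, -0.4]
opening: 0.0685
```

```bash
python3 - <<'E'
from station import robot,cams
from h import *
s=robot.observe();st(s);print(rel(s,(.473,-.3632,.015),1.512));p=snap(cams,"wrist","w_t3")
E
```

```text
t 19.525 tcp [ 0.4743 -0.3616  0.0671] yawx 1.5143 z [ 1.2e-03 -8.0e-04 -1.0e+00] F [-0.2  0.3 -0.4] open 0.0685 q [ 0.78  0.67 -0.33  1.83  0.32  0.69  0.22]
(array([-0.00158527, -0.00128708,  0.05211673]), np.float64(0.002331912283622284))
```

View pics/w_t3.png

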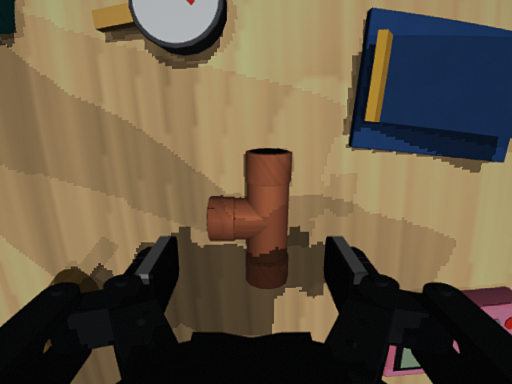

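Emit:
play_rows(
  commands=[
    [[-0.0013,-0.001,0.02],0.002],
    [[0,0,0.02],0],
    [[0,0,0.0115],0],
    [[0,0,0],0],
    [[0,0,0],0],
  ],
)

```text
time: 20.2
tool_pos: [0.473, -0.363, 0.0153]
tcp_rot: [0.727, 0.686, 0.0, 0.001]
ft_force: [0.2, -0.1, -0.4]
opening: 0.0681
```

```bash
python3 - <<'E'
from station import robot,cams
from h import *
s=robot.observe();st(s);print(rel(s,(.473,-.3632,.015),1.512));p=snap(cams,"wrist","w_t4")
E
```

```text
t 20.2 tcp [ 0.473  -0.363   0.0153] yawx 1.5128 z [ 1.2e-03 -8.0e-04 -1.0e+00] F [ 0.2 -0.1 -0.4] open 0.0681 q [ 0.76  0.74 -0.29  1.86  0.36  0.59  0.18]
(array([-1.49089478e-04,  3.34240710e-05,  2.80275491e-04]), np.float64(0.0007566675268986245))
```

View pics/w_t4.png

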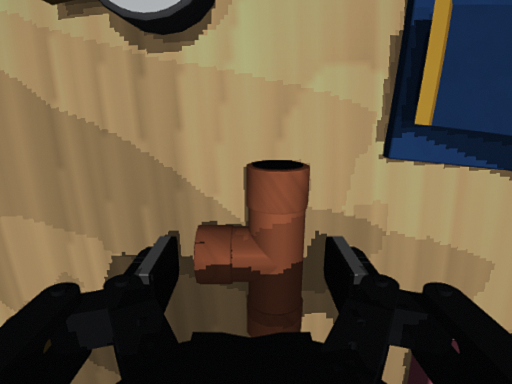

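Centred on the branch and lined up; close.

Emit:
play_rows(
  commands=[
    [[0,0,0],0],
    [[0,0,0],0],
    [[0,0,0],0],
    [[0,0,0],0],
    [[0,0,0],0],
    [[0,0,0],0],
  ],
  gripper=1,
)

```text
time: 21.0
tool_pos: [0.4725, -0.363, 0.0153]
tcp_rot: [0.727, 0.686, -0.0, 0.0]
ft_force: [-2.5, 1.1, 9.6]
opening: 0.0473
```

Emit:
play_rows(
  commands=[
    [[0,0,-0.02],0],
    [[0,0,-0.05],0],
    [[0,0,-0.03],0],
    [[0,0,0],0],
    [[0,0,0],0],
  ],
)

```text
time: 21.62
tool_pos: [0.4718, -0.3626, 0.1136]
tcp_rot: [0.727, 0.686, -0.0, -0.001]
ft_force: [0.2, 0.2, -2.7]
opening: 0.0469
```

```bash
python3 - <<'E'
from station import robot,cams
from h import *
s=robot.observe();st(s);p=snap(cams,"wrist","w_t5")
E
```

```text
t 21.625 tcp [ 0.4718 -0.3626  0.1136] yawx 1.5126 z [-1.e-03  5.e-04 -1.e+00] F [ 0.2  0.2 -2.7] open 0.0469 q [ 0.8   0.61 -0.36  1.79  0.28  0.79  0.25]
```

View pics/w_t5.png

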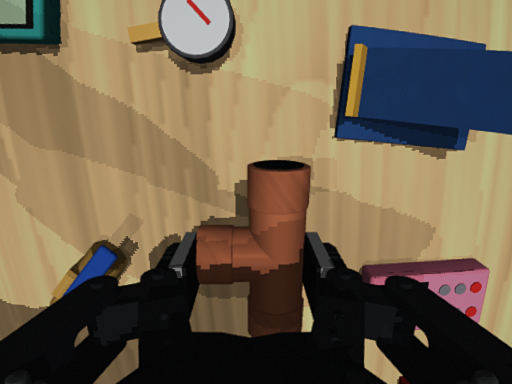

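Emit:
play_rows(
  commands=[
    [[0,0,-0.045],0],
    [[0.0436,0.031,0],0],
    [[0.0436,0.031,0],0],
    [[0.0436,0.031,0],0],
    [[0.0436,0.031,0],0],
    [[0.0436,0.031,0],0],
    [[0.0436,0.031,0],0],
    [[0,0,0.03],-0.1613],
    [[0,0,0.03],-0.1613],
    [[0,0,0],0],
  ],
)

```text
time: 22.92
tool_pos: [0.6708, -0.1123, 0.0953]
tcp_rot: [0.608, 0.794, -0.002, -0.003]
ft_force: [-0.1, -0.6, -0.7]
opening: 0.0467
```

Emit:
play_rows(
  commands=[
    [[0,0,0],0],
    [[0,0,0],0],
    [[0,0,0],0],
  ],
)

```text
time: 23.3
tool_pos: [0.6737, -0.1124, 0.1004]
tcp_rot: [0.608, 0.794, 0.0, 0.001]
ft_force: [0.4, 0.1, -1.9]
opening: 0.0468
```

```bash
python3 - <<'E'
from station import robot,cams
from h import *
s=robot.observe();st(s);print(rel(s,(.6728,-.1121,.0205),1.8353));p=snap(cams,"wrist","w_t6")
E
```

```text
t 23.3 tcp [ 0.6737 -0.1124  0.1004] yawx 1.8343 z [ 1.6e-03 -4.0e-04 -1.0e+00] F [ 0.4  0.1 -1.9] open 0.0468 q [ 0.34  0.74 -0.43  1.56  0.36  0.92  0.06]
(array([ 0.00061331, -0.0009246 ,  0.07991944]), np.float64(-0.0010249736044478652))
```

View pics/w_t6.png

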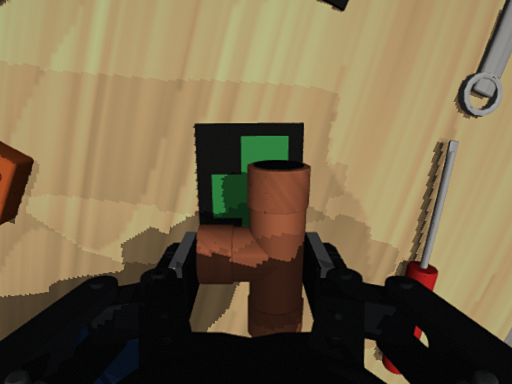

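Emit:
play_rows(
  commands=[
    [[0.0004,-0.0006,0.04],0],
    [[0,0,0.028],0],
    [[0,0,0.008],0],
    [[0,0,0],0],
    [[0,0,0],0],
  ],
)

```text
time: 23.98
tool_pos: [0.6735, -0.1121, 0.0247]
tcp_rot: [0.608, 0.794, 0.001, 0.001]
ft_force: [-0.1, -0.4, -1.8]
opening: 0.0469
```

```bash
python3 - <<'E'
from station import robot,cams
from h import *
s=robot.observe();st(s);print(rel(s,(.6728,-.1121,.0193),1.8353))
E
```

```text
t 23.975 tcp [ 0.6735 -0.1121  0.0247] yawx 1.8352 z [ 2.1e-03 -1.0e-04 -1.0e+00] F [-0.1 -0.4 -1.8] open 0.0469 q [ 0.32  0.83 -0.39  1.61  0.41  0.78  0.01]
(array([ 0.00023069, -0.00069875,  0.00543622]), np.float64(-9.404440802862624e-05))
```

Emit:
play_rows(
  commands=[
    [[0,-0.0006,0.003],0],
    [[0,0,0.0015],0],
    [[0,0,0.001],0],
    [[0,0,0],0],
    [[0,0,0],0],
  ],
)

```text
time: 24.6
tool_pos: [0.6722, -0.1125, 0.0194]
tcp_rot: [0.608, 0.794, 0.0, 0.001]
ft_force: [-4.3, -0.1, 11.5]
opening: 0.0469
```

```bash
python3 - <<'E'
from station import robot,cams
from h import *
s=robot.observe();st(s);print(rel(s,(.6728,-.1121,.0193),1.8353))
E
```

```text
t 24.6 tcp [ 0.6722 -0.1125  0.0194] yawx 1.8351 z [ 9.e-04 -6.e-04 -1.e+00] F [-4.3 -0.1 11.5] open 0.0469 q [ 0.32  0.83 -0.39  1.62  0.41  0.77  0.01]
(array([2.08585626e-04, 7.06680850e-04, 5.04085726e-05]), np.float64(-0.0002123400494857819))
```

Contact. Release, rise, and look.

Emit:
play_rows(
  commands=[
    [[0,0,0],0],
    [[0,0,0],0],
    [[0,0,0],0],
    [[0,0,0],0],
    [[0,0,-0.04],0],
    [[0,0,-0.06],0],
    [[-0.03,0,-0.06],0],
    [[-0.03,0,0],0],
    [[0,0,0],0],
    [[0,0,0],0],
  ],
  gripper=0,
)

```text
time: 25.85
tool_pos: [0.6867, -0.1675, 0.1731]
tcp_rot: [0.608, 0.794, 0.0, -0.001]
ft_force: [-0.2, 0.4, -0.2]
opening: 0.0858
```

```bash
python3 - <<'E'
from station import robot,cams
from h import *
s=robot.observe();st(s);p=snap(cams,"wrist","w_t7")
E
```

```text
t 25.85 tcp [ 0.6867 -0.1675  0.1731] yawx 1.8357 z [-1.e-03  9.e-04 -1.e+00] F [-0.2  0.4 -0.2] open 0.0858 q [ 0.42  0.71 -0.45  1.41  0.32  1.1   0.18]
```

View pics/w_t7.png

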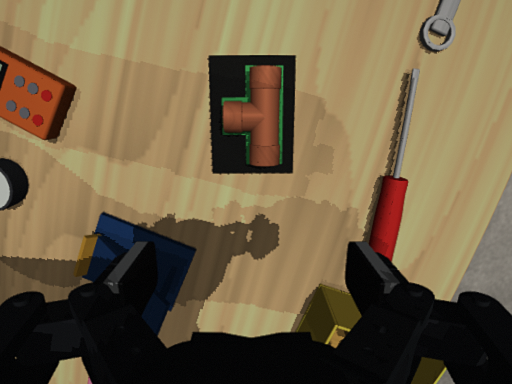

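```bash
python3 - <<'E'
from h import *
p=load("w_t7");H,S,V=hsv(p)
b=np.zeros(H.shape,bool);b[50:180,200:300]=1
m=(H<13)&(S>135)&b;m=cv2.morphologyEx(m.astype(np.uint8),cv2.MORPH_CLOSE,np.ones((3,3)))
v,e=fit(p,m,M["tee"],(.648,-.118,.26),z=.004);print("tee",v,e)
c,s=np.cos(v[2]),np.sin(v[2]);print("mid",v[0]+.025*c,v[1]+.025*s)
pad=[prism([(-.039,-.054),(.039,-.054),(.039,.054),(-.039,.054)],0,.004)]
m=(((V<45)|((S>90)&(H>40)&(H<80))|((H<13)&(S>135)))&b).astype(np.uint8);m=cv2.morphologyEx(m,cv2.MORPH_CLOSE,np.ones((9,9)))
u,e2=fit(p,m,pad,(.673,-.112,.26));print("pad mid",u,e2)
# hull of green∪tee
E
```

```text
tee [ 0.64817682 -0.11887749  0.26345549] 0.5514991410547342
mid 0.6723142175260267 -0.1123670293003236
pad mid [ 0.67236591 -0.11227694  0.26771964] 0.08941389762834245
```

Emit:
play_rows(
  commands=[
    [[-0.0145,-0.0446,-0.017],0],
    [[-0.0145,-0.0446,-0.017],0],
    [[-0.0145,-0.0446,-0.017],0],
    [[-0.0145,-0.0446,-0.017],0],
    [[0,0,0],0.165],
    [[0,0,0],0.165],
    [[0,0,0],0],
    [[0,0,0],0],
    [[0,0,0],0],
  ],
)

```text
time: 27.02
tool_pos: [0.5302, -0.2705, 0.2415]
tcp_rot: [0.729, 0.685, 0.0, -0.0]
ft_force: [-0.3, 0.1, 0.5]
opening: 0.0849
```

```bash
python3 - <<'E'
from station import robot,cams
from h import *
s=robot.observe();st(s);p=snap(cams,"wrist","w_m1")
E
```

```text
t 27.025 tcp [ 0.5302 -0.2705  0.2415] yawx 1.5081 z [-3.e-04  4.e-04 -1.e+00] F [-0.3  0.1  0.5] open 0.0849 q [ 0.66  0.47 -0.41  1.64  0.21  1.07  0.13]
```

View pics/w_m1.png

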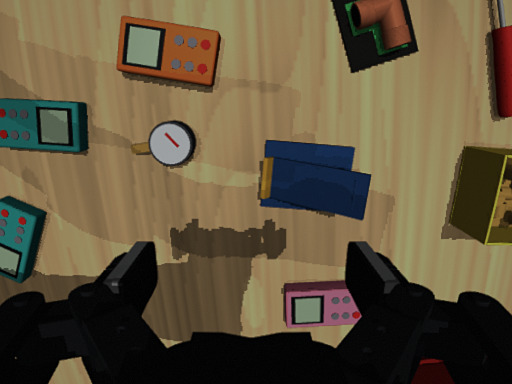

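```bash
cat >> h.py <<'E'
def bx(pts,w): 
    return np.array([(x,y,z) for x,z in pts for y in (-w,w)])
STAND=[bx([(-.052,0),(.052,0),(-.052,.008),(.052,.008)],.040),bx([(-.043,.022),(.0447,.082),(.0447,.07),(-.043,.008),(.02,.008)],.023),
 bx([(-.043,.022),(-.0498,.0319),(-.0535,.0294),(-.047,.019)],.023)]
E
python3 - <<'E'
from h import *
p=load("w_m1");H,S,V=hsv(p)
b=np.zeros(H.shape,bool);b[130:225,250:385]=1
m=(((H>100)&(H<125)&(S>120))|((S>150)&(H>17)&(H<28)))&b
m=cv2.morphologyEx(m.astype(np.uint8),cv2.MORPH_CLOSE,np.ones((5,5)))
u,e=fit(p,m,STAND,(.602,-.287,-.1));print("stand",u,e)
cv2.imwrite("pics/mask.png",m*255)
o=[outline(p,[x],*u[:2],0,u[2]) for x in STAND]
draw(p,o,"z8",(125,230,245,390),5)
b[:]=0;b[10:95,110:230]=1
m=((H<14)&(S>150))&b;m=cv2.morphologyEx(m.astype(np.uint8),cv2.MORPH_CLOSE,np.ones((5,5)))
v,e=fit(p,m,M["meter"],(.45,-.14,2.95));print("meter",v,e)
draw(p,[outline(p,M["meter"],*v[:2],0,v[2]),outline(p,[M["meter"][0][4:]],*v[:2],0,v[2])],"z9",(5,100,105,235),6)
b[:]=0;b[110:175,145:205]=1
m=b&(((S<60)&(V>120))|(V<45));m=cv2.morphologyEx(m.astype(np.uint8),cv2.MORPH_OPEN,np.ones((3,3)));m=cv2.morphologyEx(m,cv2.MORPH_CLOSE,np.ones((5,5)))
g,e=fit(p,m,M["gauge"],(.44,-.235,0),yawfree=False);print("gauge",g,e,"stem tip px",w(p,[(133,149)],.013))
E
```

```text
stand [ 0.59495817 -0.29071784 -0.14341712] 0.3647567216206713
meter [ 0.44970589 -0.14189462  2.90173441] 0.22127114130577077
gauge [ 0.44382535 -0.23968055  0.03753899] 1.223141965407127 stem tip px [[ 0.39593105 -0.24329349  0.013     ]]
```

View pics/z8.png

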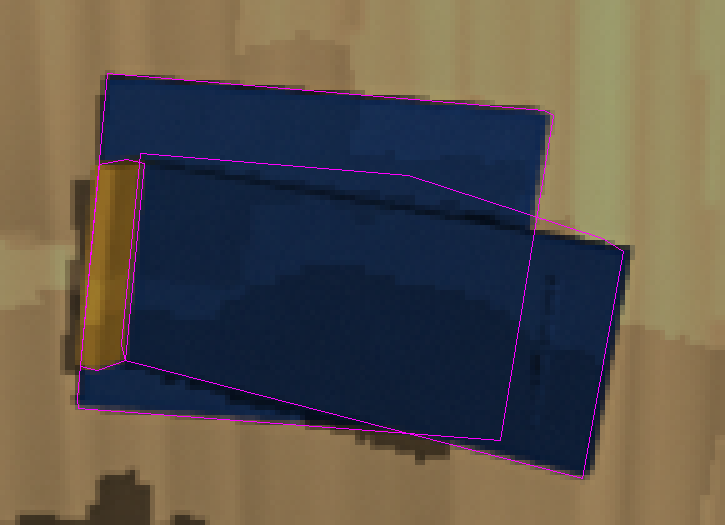

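View pics/z9.png

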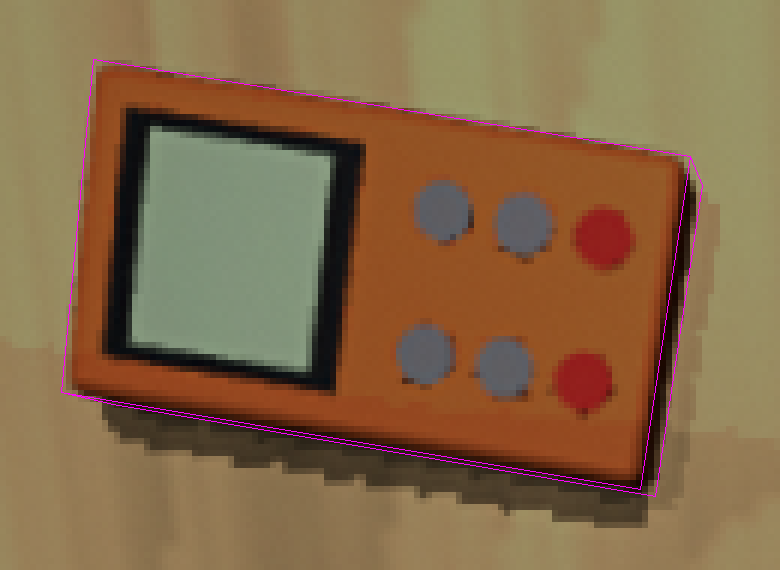

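Emit:
play_rows(
  commands=[
    [[0.0411,-0.0295,0],0],
    [[0.0411,-0.0295,0],0],
    [[0.0411,-0.0295,0],0],
    [[0,0,0.02],-0.175],
    [[0,0,0.02],-0.175],
    [[0,0,0.02],-0.174],
    [[0,0,0.02],-0.174],
    [[0,0,0.02],-0.174],
    [[0,0,0.02],-0.174],
    [[0,0,0.01],-0.174],
  ],
  gripper=0.1,
)

```text
time: 28.32
tool_pos: [0.4496, -0.1419, 0.1108]
tcp_rot: [0.203, 0.979, 0.0, -0.0]
ft_force: [0.5, 0.1, 0.7]
opening: 0.077
```

Emit:
play_rows(
  commands=[
    [[0,0,0],-0.174],
    [[0,0,0],0],
    [[0,0,0],0],
    [[0,0,0],0],
  ],
)

```text
time: 28.82
tool_pos: [0.45, -0.1421, 0.1119]
tcp_rot: [0.122, 0.993, -0.0, 0.0]
ft_force: [0.4, -0.7, 0.3]
opening: 0.0769
```

```bash
python3 - <<'E'
from station import robot,cams
from h import *
s=robot.observe();st(s);print(rel(s,(.4497,-.1419,.012),2.9017));p=snap(cams,"wrist","w_m2")
E
```

```text
t 28.825 tcp [ 0.45   -0.1421  0.1119] yawx 2.8974 z [ 4.e-04 -3.e-04 -1.e+00] F [ 0.4 -0.7  0.3] open 0.0769 q [ 0.71  0.53 -0.73  2.1   0.55  0.71  0.95]
(array([0.00037422, 0.00010742, 0.09989834]), np.float64(-0.0043196540732686195))
```

View pics/w_m2.png

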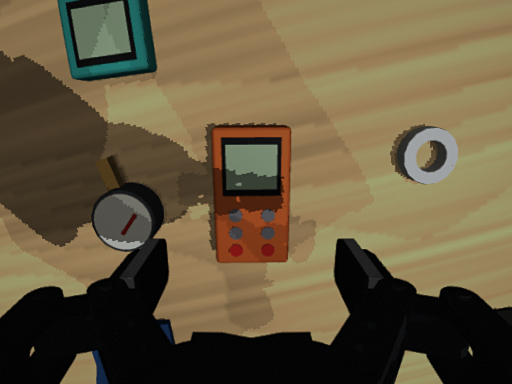

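```bash
python3 - <<'E'
from station import robot
from h import *
p=load("w_m2");H,S,V=hsv(p)
b=np.zeros(H.shape,bool);b[118:270,200:300]=1
m=((H<14)&(S>150))&b;m=cv2.morphologyEx(m.astype(np.uint8),cv2.MORPH_CLOSE,np.ones((25,25)))
v,e=fit(p,m,M["meter"],(.45,-.142,2.9));print("meter",v,e)
s=robot.observe();print(rel(s,(*v[:2],.012),v[2]))
E
```

```text
meter [ 0.44904392 -0.14183604  2.90416349] 0.2169383226535265
(array([9.72561830e-04, 1.40351429e-05, 9.98741588e-02]), np.float64(-0.006282881780785843))
```

Emit:
play_rows(
  commands=[
    [[0.0005,0,0.03],-0.005],
    [[0,0,0.03],0],
    [[0,0,0.03],0],
    [[0,0,0.0095],0],
    [[0,0,0],0],
    [[0,0,0],0],
  ],
)

```text
time: 29.62
tool_pos: [0.45, -0.142, 0.0131]
tcp_rot: [0.118, 0.993, -0.0, 0.001]
ft_force: [-0.5, 0.2, 0.3]
opening: 0.0767
```

```bash
python3 - <<'E'
from station import robot,cams
from h import *
s=robot.observe();st(s);print(rel(s,(.4493,-.1419,.012),2.903))
E
```

```text
t 29.625 tcp [ 0.45   -0.142   0.0131] yawx 2.9042 z [ 1.3e-03 -5.0e-04 -1.0e+00] F [-0.5  0.2  0.3] open 0.0767 q [ 0.57  0.68 -0.54  2.18  0.78  0.48  0.75]
(array([ 6.81724765e-04, -2.22531856e-05,  1.09379466e-03]), np.float64(0.0011624461460217894))
```

Emit:
play_rows(
  commands=[
    [[0,0,0],0],
    [[0,0,0],0],
    [[0,0,0],0],
    [[0,0,0],0],
    [[0,0,0],0],
    [[0,0,0],0],
  ],
  gripper=1,
)

```text
time: 30.38
tool_pos: [0.4498, -0.1421, 0.0132]
tcp_rot: [0.118, 0.993, -0.0, 0.001]
ft_force: [-1.9, -0.4, 10.0]
opening: 0.0544
```

Emit:
play_rows(
  commands=[
    [[0,0,-0.03],0],
    [[0,0,-0.06],0],
    [[0,0,-0.06],0],
    [[0,0,0],0],
    [[0,0,0],0],
  ],
)

```text
time: 31.0
tool_pos: [0.4487, -0.1425, 0.1619]
tcp_rot: [0.119, 0.993, -0.0, -0.0]
ft_force: [0.0, -0.4, -2.4]
opening: 0.0546
```

```bash
python3 - <<'E'
from station import robot,cams
from h import *
s=robot.observe();st(s);p=snap(cams,"wrist","w_m3")
E
```

```text
t 31.0 tcp [ 0.4487 -0.1425  0.1619] yawx 2.9036 z [-5.e-04 -8.e-04 -1.e+00] F [ 0.  -0.4 -2.4] open 0.0546 q [ 0.78  0.46 -0.81  2.04  0.46  0.82  1.04]
```

View pics/w_m3.png

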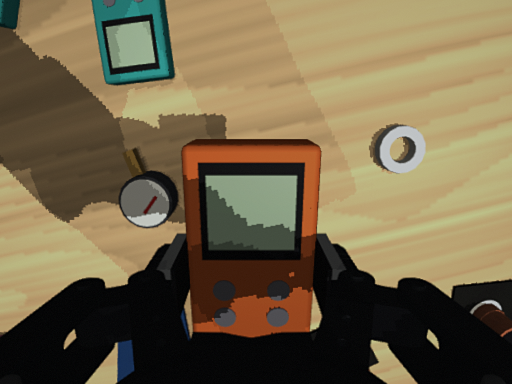

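Emit:
play_rows(
  commands=[
    [[-0.0434,-0.0275,0],0],
    [[-0.0434,-0.0275,0],0],
    [[-0.0434,-0.0275,0],0],
    [[-0.0434,-0.0275,0],0],
    [[0,0,0],0.18],
    [[0,0,0],0.18],
    [[0,0,0],0.18],
    [[0,0,0],0.18],
    [[0,0,0],0.18],
    [[0,0,0],0.18],
  ],
)

```text
time: 32.3
tool_pos: [0.5912, -0.2891, 0.1595]
tcp_rot: [0.614, 0.789, -0.001, -0.002]
ft_force: [-0.3, 0.1, -3.7]
opening: 0.0545
```

Emit:
play_rows(
  commands=[
    [[0,0,0],0.18],
    [[0,0,0],0.18],
    [[0,0,0],0.18],
    [[0,0,0],0.18],
    [[0,0,0],0.18],
    [[0,0,0],0.18],
    [[0,0,0],0.18],
    [[0,0,0],0.18],
    [[0,0,0],0.18],
    [[0,0,0],0.17],
  ],
)

```text
time: 33.55
tool_pos: [0.5912, -0.289, 0.1596]
tcp_rot: [1.0, 0.015, -0.002, -0.0]
ft_force: [0.3, 0.4, -1.9]
opening: 0.0545
```

Emit:
play_rows(
  commands=[
    [[0,0,0],0.174],
    [[0,0,0],0],
    [[0,0,0],0],
    [[0,0,0],0],
  ],
)

```text
time: 34.05
tool_pos: [0.592, -0.2896, 0.1617]
tcp_rot: [0.998, -0.069, -0.0, -0.0]
ft_force: [-0.5, 0.6, -1.9]
opening: 0.0542
```

```bash
python3 - <<'E'
from station import robot,cams
from h import *
s=robot.observe();st(s);p=snap(cams,"wrist","w_m4")
print(rel(s,(.5915,-.2902,.11),-.143));snap(cams,"scene","sc2");snap(cams,"side","si2")
E
```

```text
t 34.05 tcp [ 0.592  -0.2896  0.1617] yawx -0.1374 z [-9.e-04  2.e-04 -1.e+00] F [-0.5  0.6 -1.9] open 0.0542 q [ 0.33  0.62  0.08  1.58 -0.06  0.94 -1.27]
(array([-0.00039462,  0.00063618,  0.05168163]), np.float64(0.005550848930869989))
```

View pics/w_m4.png

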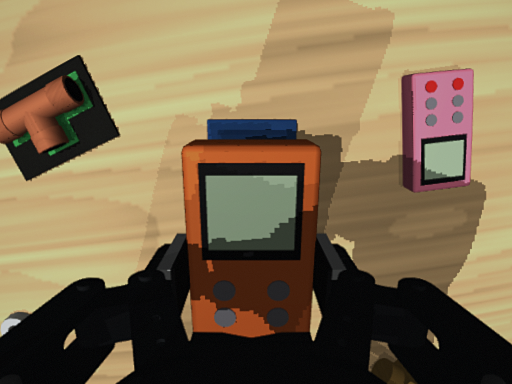

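Emit:
play_rows(
  commands=[
    [[-0.0004,0.0006,0.03],0.005],
    [[0,0,0.03],0],
    [[0,0,0.004],0],
    [[0,0,0.004],0],
    [[0,0,0.004],0],
    [[0,0,0.004],0],
    [[0,0,0],0],
  ],
)

```text
time: 35.08
tool_pos: [0.5923, -0.2909, 0.0887]
tcp_rot: [0.997, -0.072, 0.001, 0.001]
ft_force: [-5.7, 1.4, 8.6]
opening: 0.0546
```

```bash
python3 - <<'E'
from station import robot,cams
from h import *
s=robot.observe();st(s);p=snap(cams,"wrist","w_m5")
print(rel(s,(.5915,-.2902,.0646),-.143))
E
```

```text
t 35.075 tcp [ 0.5923 -0.2909  0.0887] yawx -0.145 z [ 0.0023 -0.0013 -1.    ] F [-5.7  1.4  8.6] open 0.0546 q [ 0.34  0.7   0.07  1.65 -0.07  0.79 -1.27]
(array([-0.0009084 , -0.00063175,  0.0241462 ]), np.float64(-0.0019918313652915742))
```

View pics/w_m5.png

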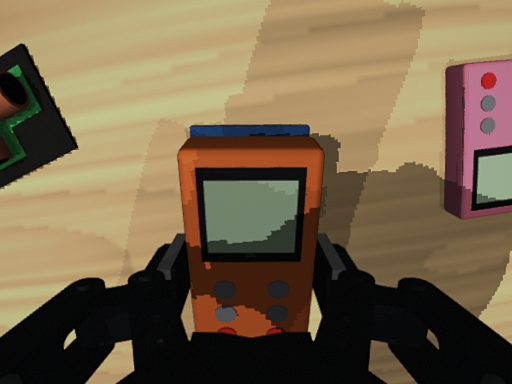

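Emit:
play_rows(
  commands=[
    [[-0.0004,0,0.003],0],
    [[0,0,0.003],0],
    [[0,0,0.003],0],
    [[0,0,0.003],0],
    [[0,0,0],0],
  ],
)

```text
time: 35.75
tool_pos: [0.5905, -0.2908, 0.0764]
tcp_rot: [0.997, -0.073, -0.0, 0.0]
ft_force: [-9.9, 2.2, 10.0]
opening: 0.0543
```

Emit:
play_rows(
  commands=[
    [[0,0,0.003],0],
    [[0,0,0.003],0],
    [[0,0,0.002],0],
    [[0,0,0],0],
  ],
)

```text
time: 36.25
tool_pos: [0.5903, -0.2907, 0.0682]
tcp_rot: [0.997, -0.073, -0.0, 0.0]
ft_force: [-9.2, 2.5, 8.6]
opening: 0.0542
```

```bash
python3 - <<'E'
from station import robot,cams
from h import *
s=robot.observe();st(s);p=snap(cams,"wrist","w_m6")
print(rel(s,(.5915,-.2902,.0646),-.143));snap(cams,"side","si3")
p=load("si3");cv2.imwrite("pics/z10.png",cv2.resize(p["img"][80:190,200:330],None,fx=6,fy=6))
E
```

```text
t 36.25 tcp [ 0.5903 -0.2907  0.0682] yawx -0.1453 z [-7.e-04 -5.e-04 -1.e+00] F [-9.2  2.5  8.6] open 0.0542 q [ 0.34  0.73  0.07  1.67 -0.07  0.75 -1.27]
(array([ 0.00107954, -0.00070908,  0.00359028]), np.float64(-0.002293704328092172))
```

View pics/w_m6.png

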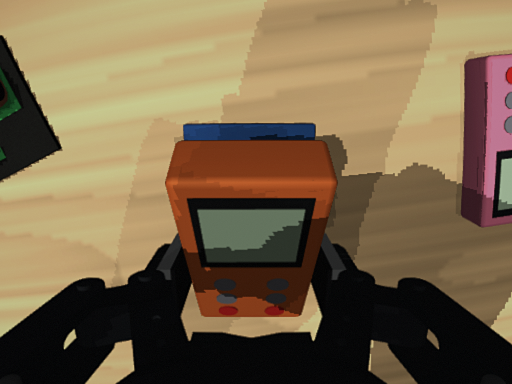

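View pics/z10.png

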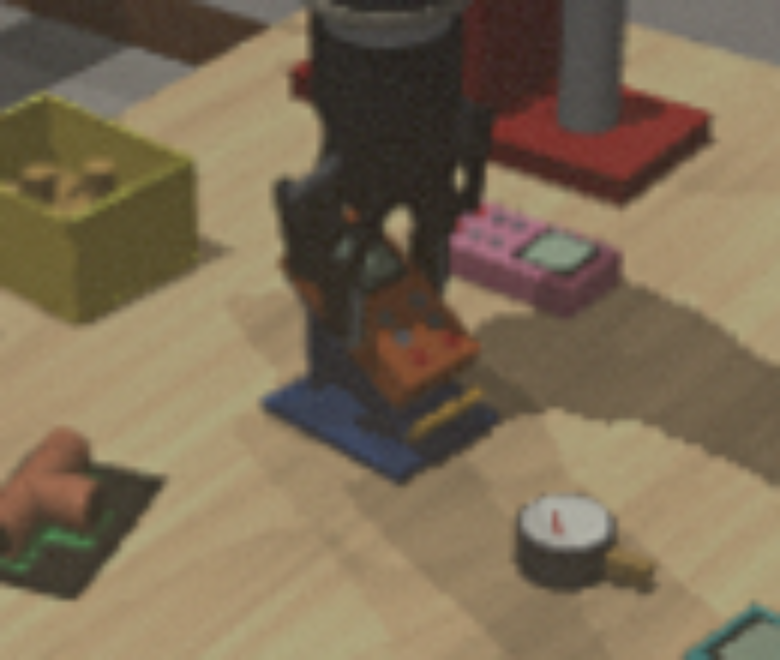

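Emit:
play_rows(
  commands=[
    [[0.0005,-0.0006,0.002],0],
    [[0,0,0.0015],0],
    [[0,0,0.001],0],
    [[0,0,0],0],
    [[0,0,0],0],
  ],
)

```text
time: 36.98
tool_pos: [0.5906, -0.2908, 0.0645]
tcp_rot: [0.997, -0.073, -0.0, 0.001]
ft_force: [-12.8, 2.5, 15.8]
opening: 0.0544
```

```bash
python3 - <<'E'
from station import robot,cams
from h import *
s=robot.observe();st(s);p=snap(cams,"wrist","w_m7")
print(rel(s,(.5915,-.2902,.0646),-.143))
E
```

```text
t 36.975 tcp [ 0.5906 -0.2908  0.0645] yawx -0.1458 z [-6.0e-04 -1.1e-03 -1.0e+00] F [-12.8   2.5  15.8] open 0.0544 q [ 0.34  0.73  0.07  1.67 -0.07  0.74 -1.27]
(array([ 7.61167489e-04, -7.07348047e-04, -8.06506524e-05]), np.float64(-0.002847649223310267))
```

View pics/w_m7.png

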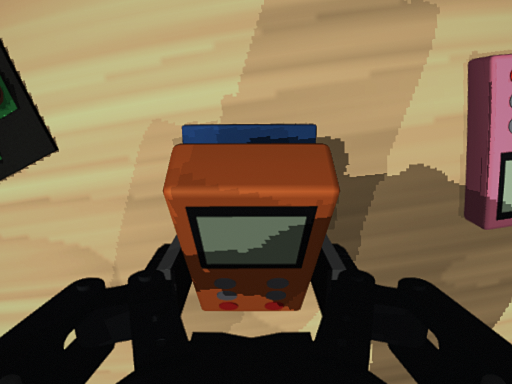

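Emit:
play_rows(
  commands=[
    [[0,-0.0012,-0.001],0],
    [[0,0,0],0],
    [[0,0,0],0],
  ],
)

```text
time: 37.4
tool_pos: [0.5907, -0.2906, 0.0648]
tcp_rot: [0.997, -0.073, -0.0, 0.001]
ft_force: [-9.3, -1.5, 8.4]
opening: 0.0546
```

```bash
python3 - <<'E'
from station import robot,cams
from h import *
s=robot.observe();st(s);p=snap(cams,"wrist","w_m8")
print(rel(s,(.5915,-.2902,.0646),-.143))
cv2.imwrite("pics/z11.png",cv2.resize(p["img"][110:220,150:350],None,fx=4,fy=4,interpolation=cv2.INTER_NEAREST))
E
```

```text
t 37.4 tcp [ 0.5907 -0.2906  0.0648] yawx -0.1467 z [-8.0e-04 -2.2e-03 -1.0e+00] F [-9.3 -1.5  8.4] open 0.0546 q [ 0.34  0.73  0.07  1.67 -0.07  0.74 -1.27]
(array([ 0.00077149, -0.00048851,  0.00024117]), np.float64(-0.003668531985674406))
```

View pics/z11.png

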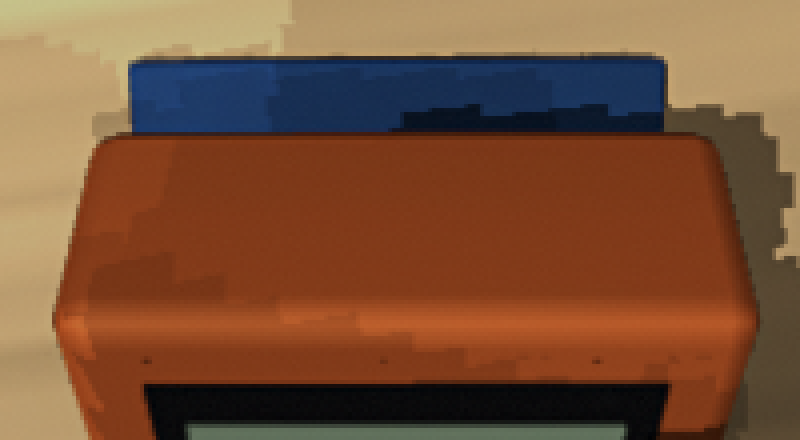

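Emit:
play_rows(
  commands=[
    [[0,-0.0015,-0.001],0],
    [[0,0,0],0],
    [[0,0,0],0],
  ],
)

```text
time: 37.83
tool_pos: [0.5916, -0.2888, 0.0656]
tcp_rot: [0.997, -0.073, 0.0, 0.001]
ft_force: [-6.7, -2.1, 4.9]
opening: 0.0546
```

```bash
python3 - <<'E'
from station import robot,cams
from h import *
s=robot.observe();st(s);p=snap(cams,"wrist","w_m9")
print(rel(s,(.5915,-.2902,.0646),-.143))
cv2.imwrite("pics/z12.png",cv2.resize(p["img"][110:220,150:350],None,fx=4,fy=4,interpolation=cv2.INTER_NEAREST))
E
```

```text
t 37.825 tcp [ 0.5916 -0.2888  0.0656] yawx -0.1462 z [ 2.0e-04 -2.1e-03 -1.0e+00] F [-6.7 -2.1  4.9] open 0.0546 q [ 0.34  0.73  0.07  1.67 -0.07  0.74 -1.27]
(array([0.00011166, 0.0013866 , 0.00097003]), np.float64(-0.0032290126216429904))
```

View pics/z12.png

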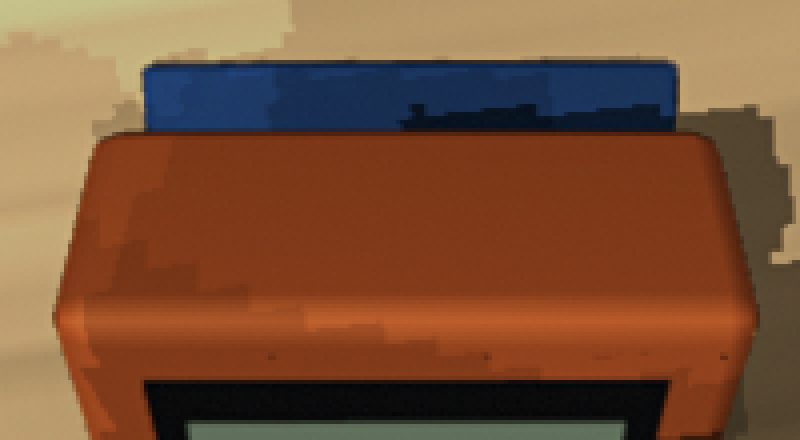

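Emit:
play_rows(
  commands=[
    [[0,0.0004,0],0],
    [[0,0,0],0],
    [[0,0,0],0],
    [[0,0,0],0],
    [[0,0,0],0],
    [[0,0,0],0],
  ],
  gripper=0,
)

```text
time: 38.62
tool_pos: [0.5923, -0.2873, 0.0636]
tcp_rot: [0.997, -0.072, -0.0, -0.0]
ft_force: [0.6, -0.4, 0.4]
opening: 0.0851
```

```bash
python3 - <<'E'
from station import robot,cams
from h import *
s=robot.observe();st(s);p=snap(cams,"wrist","w_m10")
E
```

```text
t 38.625 tcp [ 0.5923 -0.2873  0.0636] yawx -0.1446 z [-1.e-04  1.e-04 -1.e+00] F [ 0.6 -0.4  0.4] open 0.0851 q [ 0.34  0.73  0.07  1.67 -0.07  0.74 -1.27]
```

View pics/w_m10.png

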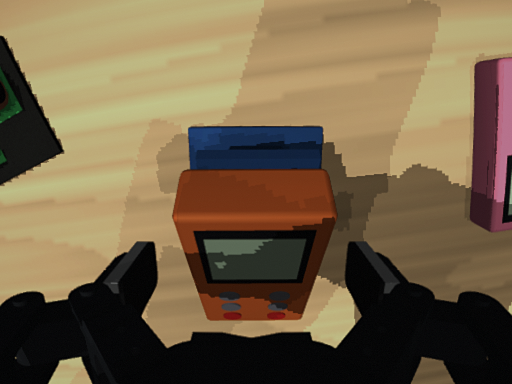

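Emit:
play_rows(
  commands=[
    [[0,0,-0.03],0],
    [[0,0,-0.05],0],
    [[0,0,-0.06],0],
    [[0.03,0,-0.03],0],
    [[0.03,0,0],0],
    [[0,0,0],0],
    [[0,0,0],0],
  ],
)

```text
time: 39.55
tool_pos: [0.6508, -0.2959, 0.233]
tcp_rot: [0.997, -0.072, -0.001, -0.0]
ft_force: [0.1, 1.1, 0.4]
opening: 0.0856
```

```bash
python3 - <<'E'
from station import robot,cams
from h import *
s=robot.observe();st(s);p=snap(cams,"wrist","w_m11");snap(cams,"side","si4");snap(cams,"scene","sc4")
q=load("si4");cv2.imwrite("pics/z13.png",cv2.resize(q["img"][90:190,220:320],None,fx=6,fy=6))
E
```

```text
t 39.55 tcp [ 0.6508 -0.2959  0.233 ] yawx -0.1448 z [-1.6e-03  3.0e-04 -1.0e+00] F [0.1 1.1 0.4] open 0.0856 q [ 0.31  0.65  0.1   1.32 -0.06  1.18 -1.3 ]
```

View pics/w_m11.png

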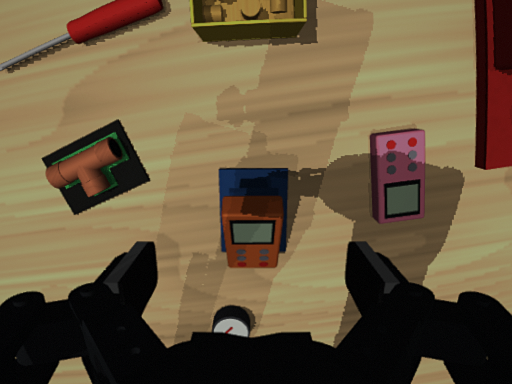

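View pics/z13.png

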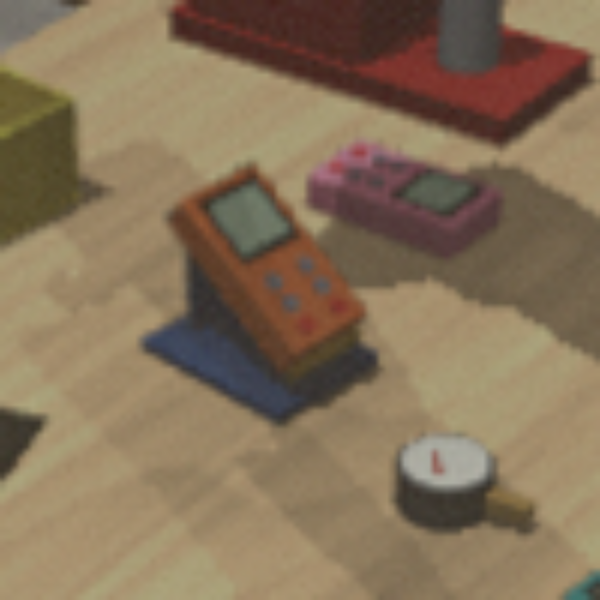

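```bash
python3 - <<'E'
from h import *
th=.6
Rm=R.from_euler("y",-th).as_matrix()
MT=[M["meter"][0]@Rm.T+[0,0,.0514]]
p=load("w_m11");H,S,V=hsv(p)
b=np.zeros(H.shape,bool);b[190:275,212:295]=1
m=((H<14)&(S>140))&b;m=cv2.morphologyEx(m.astype(np.uint8),cv2.MORPH_CLOSE,np.ones((15,15)))
v,e=fit(p,m,MT,(.595,-.2907,-.143));print("meter",v,e)
b[:]=0;b[160:260,210:300]=1
m=(((H>100)&(H<125)&(S>120))|((H<14)&(S>140)))&b
m[:]=m|0
base=[STAND[0],STAND[1],MT[0]]
b2=np.zeros(H.shape,bool);b2[160:275,210:300]=1
m=(((H>100)&(H<125)&(S>120))|((H<14)&(S>140)))&b2;m=cv2.morphologyEx(m.astype(np.uint8),cv2.MORPH_CLOSE,np.ones((9,9)))
u,e=fit(p,m,base,(.595,-.2907,-.143));print("stand+meter",u,e)
u=[.595,-.2907,-.143]
draw(p,[outline(p,[x],*v[:2],0,v[2]) for x in MT]+[outline(p,[x],*u[:2],0,u[2]) for x in STAND],"z14",(155,285,195,310),5)
E
```

```text
meter [ 0.59364839 -0.28886788 -0.14331844] 0.4028296781205363
stand+meter [ 0.59435373 -0.29006508 -0.1472078 ] 0.3680636394815983
```

View pics/z14.png

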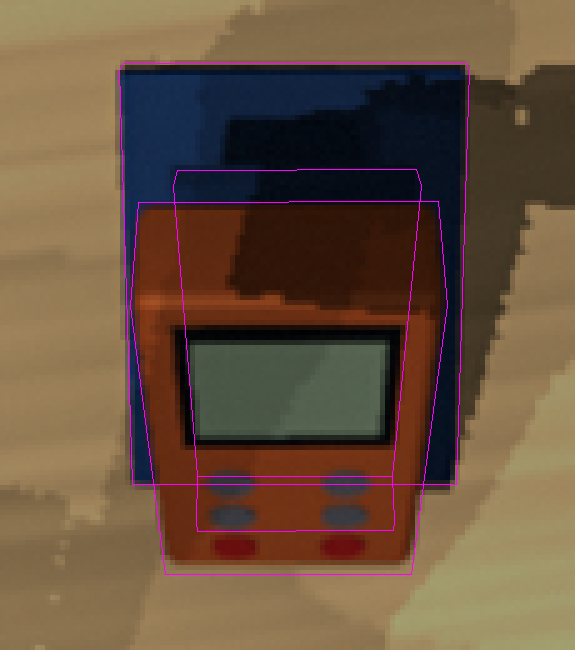

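Emit:
play_rows(
  commands=[
    [[-0.0118,-0.0546,-0.002],0],
    [[-0.0118,-0.0546,-0.002],0],
    [[-0.0118,-0.0546,-0.002],0],
    [[-0.0118,-0.0546,-0.002],0],
    [[-0.0118,-0.0546,-0.002],0],
    [[-0.0118,-0.0546,-0.002],0],
    [[-0.0118,-0.0546,-0.002],0],
    [[-0.0118,-0.0546,-0.002],0],
    [[0,0,0],0],
    [[0,0,0],0],
  ],
)

```text
time: 40.95
tool_pos: [0.621, 0.1491, 0.2498]
tcp_rot: [0.997, -0.072, 0.0, 0.0]
ft_force: [0.0, -1.1, -0.1]
opening: 0.0854
```

```bash
python3 - <<'E'
from station import robot,cams
from h import *
s=robot.observe();st(s);p=snap(cams,"wrist","w_f1");snap(cams,"scene","sc5")
E
```

```text
t 40.95 tcp [0.621  0.1491 0.2498] yawx -0.1447 z [ 0.e+00 -8.e-04 -1.e+00] F [ 0.  -1.1 -0.1] open 0.0854 q [-0.36  0.51  0.07  1.53 -0.04  1.1  -1.99]
```

View pics/w_f1.png

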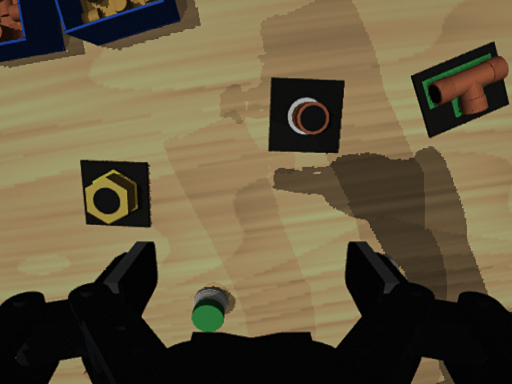

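View pics/sc5.png

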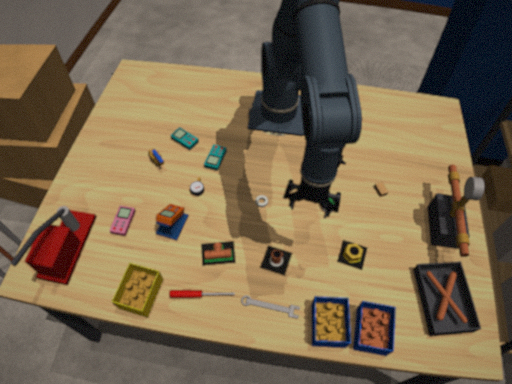

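```bash
python3 - <<'E'
from h import *
p=load("w_f1");H,S,V=hsv(p)
def box(y0,y1,x0,x1):
    b=np.zeros(H.shape,bool);b[y0:y1,x0:x1]=1;return b
pad=[prism([(-.042,-.042),(.042,-.042),(.042,.042),(-.042,.042)],0,.004)]
# pads: dark or inner, close
for nm,bb,x0 in (("pad_nut",(150,235,72,158),(.606,.3236,-.197)),("pad_coup",(70,160,262,350),(.666,.078,-.1))):
    m=((V<60)|(S>140)|((S<40)&(V>130)))&box(*bb);m=cv2.morphologyEx(m.astype(np.uint8),cv2.MORPH_CLOSE,np.ones((15,15)));m=cv2.morphologyEx(m,cv2.MORPH_OPEN,np.ones((5,5)))
    print(nm,*fit(p,m,pad,x0))
m=((H>16)&(H<24)&(S>120)&(V>110))&box(165,228,85,140)
m=cv2.morphologyEx(m.astype(np.uint8),cv2.MORPH_CLOSE,np.ones((5,5)))
v,e=fit(p,m,[prism(hexp,.026,.026)],(.606,.3236,-.197),z=.004);print("nut",v,e)
m=((H<14)&(S>130)&(V>30))&box(95,140,280,335);m=cv2.morphologyEx(m.astype(np.uint8),cv2.MORPH_CLOSE,np.ones((3,3)))
c,e=fit(p,m,[prism(circ(.0165),0,.044)],(.666,.078,0),z=.004,yawfree=False);print("coup",c,e)
draw(p,[outline(p,M["nut"],*v[:2],.004,v[2]),outline(p,M["hexmark"],.6058,.3237,0,-.1974)],"z15",(150,235,72,158),7)
g=load("si1");h=load("si4")
d=cv2.absdiff(g["img"],h["img"]);print("gauge region diff",d[155:185,280:312].mean(),"jar",d[255:285,168:198].mean())
E
```

```text
pad_nut [ 0.60573531  0.32337409 -0.19082731] 0.06373291903494192
pad_coup [ 0.66578731  0.07784925 -0.17319506] 0.055461381582296694
nut [ 0.61397167  0.32902618 -0.56238642] 0.050194027735167186
coup [0.66496135 0.07713963 0.10770452] 0.08657365594126941
gauge region diff 8.930208333333333 jar 8.17074074074074
```

View pics/z15.png

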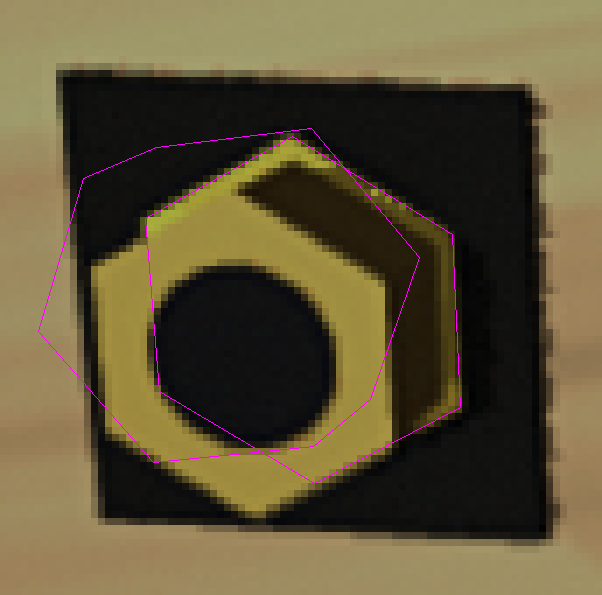

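```bash
python3 - <<'E'
from h import *
p=load("w_f1");H,S,V=hsv(p)
print(w(p,[(72+245/7-.5,150+355/7-.5)],.030))
b=np.zeros(H.shape,bool);b[170:226,84:130]=1
m=((H<24)&(S>110)&(V>110))&b
c,_=cv2.findContours(m.astype(np.uint8),0,1);mm=np.zeros(H.shape,np.uint8);cv2.drawContours(mm,[max(c,key=cv2.contourArea)],-1,1,-1)
v,e=fit(p,mm,[prism(hexp,.026,.026)],(.606,.3236,-.197),z=.004);print("nut",v,e)
draw(p,[outline(p,M["nut"],*v[:2],.004,v[2]),outline(p,M["hexmark"],.6058,.3237,0,-.1974)],"z16",(150,235,72,158),7)
E
```

```text
[[0.60578206 0.32299603 0.03      ]]
nut [ 0.61397167  0.32902618 -0.56238642] 0.050194027735167186
```

```bash
python3 - <<'E'
from station import job
print(job.job_done())
E
```

```text
the job is handed in; nothing more can be done
None
```

I laid out the kit in the order asked: nut, coupling, tee, then the meter on the stand. I handed the job in at about 41 s, with the arm raised and touching nothing.

My last camera checks, from wrist pictures unless noted:

| Item | Result |
|---|---|
| Nut | Bore centre within 0.5 mm of the pad centre; its flats look parallel to the yellow hexagon |
| Coupling | Upright, about 1 mm from the pad centre |
| Tee | Within 0.2 mm of the pad centre and 0.005 rad of its direction, branch pointing the same way |
| Meter | Straight to within about 0.005 rad, foot on the lip, display out and display end up, about 1 mm off centre sideways |

- **Failed checks:** My automatic outline fit of the placed nut failed both times I tried it on the last picture, because the colour mask was wrong. I judged the nut by its bore centre and by eye instead.
- **Meter offset:** The checks differ slightly on this. The close view before release showed about 0.5 mm, and a fit afterwards gave about 1.3 mm.
- **Gauge and jar:** I did not touch the dial gauge, the paste jar or the look-alike meters. Before and after side pictures of the gauge and jar differed a little, which I put down to shadows. I did not measure their positions again.

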